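# Lift a freshly inked stone plaque on a lifter and clamp it in the engraving bed

## Task

The face of the stone plaque on the lapping board has just been inked for carving, so the gripper must not touch the plaque itself: slide the flat lifter under it and carry it on the blade to the engraving bed. Lay it flat, ink side up, between the two brass pins and the cam, draw the lifter out so that the plaque stays on the bed squarely behind both pins, and swing the cam lever until the cam holds the plaque tight against the pins. Leave the lifter standing on its blade on the table, and do not disturb the paste pot, the pebble or the two carved lions.

Things in the scene. Friction and masses are not known exactly. Their poses are not given: they have to be found in the camera images.
- lapping_board: Fixed lapping board, left: wooden base (x -66 to +70, y +-51 mm, 10 mm thick), on it a pale green glass sheet (x -65 to +53 mm, y +-49 mm, top 16 mm above the table); wooden fence across the far side, near face at x = +55 mm, 15 mm thick, top 28 mm above the table. Origin on the table; x from the open near side to the fence, z up. The fence holds the plaque while the blade goes under.
- fence_face (a point): Point on the lapping board: middle of the fence's near face, at the level of the glass (16 mm above the table). Axes as the board's.
- plaque: Loose pale stone plaque, face brushed with black ink: 80 (x) x 90 (y) x 8 mm, 0.11 to 0.2 kg. Origin: centre of the underside, z up. Lower edges bevelled 4 mm in, 3.5 mm high, so a thin blade held down on the glass wedges under. Starts on the glass 0.5 to 20 mm short of the fence, within 5 mm of the board's middle line, x towards the fence within 0.1 rad.
- lifter: Loose cranked lifter, 0.1 kg, standing on its blade between the boards. Origin: centre of blade's underside, x to the tip, z up. Steel blade x -33 to +35 mm, 50 mm wide, 2.2 mm thick, 1 mm at the tip. Neck rises at x -29 mm (60 mm of blade ahead of it) to a level wooden handle x -119 to -47 mm, 18 mm wide, flat-sided, 22 mm high, its middle 48 mm above the blade's underside.
- lifter_grip (a point): Best place to grip the lifter: on the handle's middle line at its x = -64 mm, 48 mm above the blade's underside, 99 mm behind the tip. Axes as the lifter's; fingers close along y on 18 mm; 37 mm free below the handle. A firm grip (80 N or more) keeps it from turning.
- lifter_tip (a point): Middle of the blade's front edge, at its underside. Axes as the lifter's.
- engraving_bed: Fixed engraving bed, right: pale plank, x -62 to +45, y +-55 mm, with a tongue to x = +86, top 16 mm above the table. Origin on the table below the clamped plaque's middle; x away from the robot to the cam, z up. Two brass pins, 8 mm thick, 15 mm high, at x = -44, y = -35 and +35 mm: the plaque's near long edge bears on their far sides; the blade is drawn out between them. Open, 90 mm or more is free from pins to cam.
- bed_home (a point): Point on the bed's upper face where the middle of the plaque's underside lies when clamped: 40 mm beyond the pins' far sides, midway between them. Axes as the bed's.
- clamp (a joint): Cam lever angle, rad. 0 = open: lever points to the bed's -y (100 degrees from +x). Grows counterclockwise seen from above, knob swinging to the bed's +x, the brass cam (30 mm disc, 12 mm off centre) coming towards the pins. Vertical axis at the bed's x = +63 mm, y = 0. Stays where left; 2.5 N at the knob moves it. Tight on a plaque at about 1.05; then 6 to 12 N clamps. Stop 1.45. Starts 0 to 0.15.
- clamp_knob (a point): Top of the upright black knob on the cam lever, 50 mm from the pivot axis, 55 mm above the table. Knob 13 mm thick, 20 mm high; below it the steel lever bar, 10 mm wide, 28 to 35 mm above the table.
- paste_pot: Closed round red tin of seal paste, 45 mm wide, 19 mm high, loose on a small box; leave it alone. Origin: centre of the underside.
- pebble: Pale rubbed pebble, 26 x 55 x 17 mm, loose; leave it alone. Origin: centre of the underside.
- lion_grey: Small grey carved lion, 33 x 39 x 58 mm, loose, at the table's right front corner; leave it alone. Origin: centre of the underside.
- lion_red: Small red and white carved lion, 44 x 52 x 78 mm, loose, left of the lapping board; leave it alone. Origin: centre of the underside.

How it is judged:
On the way, in this order (a step that is already met when the one before it is completed fails the run):
1. the plaque rides on the lifter's blade, well clear of the lapping board (height (world z) of plaque above 0.035 m and contact force between lifter and plaque above 0.3 N and angle between plaque's own z axis and vertical below 0.5 rad), for 0.3 s.
2. the plaque lies flat on the engraving bed behind the pins, with the lifter withdrawn (z of plaque in the frame of bed_home between -0.0025 and 0.0025 m and x of plaque in the frame of bed_home between -0.004 and 0.015 m and y of plaque in the frame of bed_home between -0.015 and 0.015 m and angle between plaque's own z axis and vertical below 0.05 rad and contact force between lifter and plaque below 0.1 N), for 0.2 s.
At the end, for the whole second after the job is handed in: Plaque flat on the bed, ink up, within 3 mm of home along the bed, 15 mm across it and 0.06 rad of square; cam lever past 0.85 rad and cam pressing the plaque with over 3 N; lifter at rest standing on its blade on the table (within 0.08 rad of upright), off the plaque (z of plaque in the frame of bed_home between -0.0025 and 0.0025 m and x of plaque in the frame of bed_home between -0.003 and 0.003 m and y of plaque in the frame of bed_home between -0.015 and 0.015 m and angle between plaque's own z axis and vertical below 0.05 rad and angle between the x axis of plaque and the x axis of engraving_bed, either way round below 0.06 rad and value of joint clamp above 0.85 rad and contact force between clamp and plaque above 3 N and linear speed of each of plaque, lifter below 0.01 m/s and height (world z) of lifter below 0.005 m and angle between lifter's own z axis and vertical below 0.08 rad and contact force between lifter and plaque below 0.1 N); the robot touches nothing.
It fails at once if the gripper or the arm touches the plaque (contact force between any of the fingers, the arm and plaque above 0.5 N).
It fails at once if the plaque is tipped steeply or dropped off the boards (angle between plaque's own z axis and vertical above 0.6 rad or height (world z) of plaque below 0.01 m).
It fails at once if a bystander is disturbed by more than 15 mm (distance of any of paste_pot, pebble, lion_grey, lion_red from where it was at the start of the episode above 0.015 m).
It also fails if it takes over 70 s, if anything falls off the work surface, if the arm or the gripper's body presses on something with over 40 N, if the wrist force passes 120 N, or if a joint passes its speed limit or range.

## Robot

A 6-joint arm with a two-finger parallel gripper is mounted at the origin on a cart in front of the work surface, level with it; the furniture and walls round the work are solid. World frame = base frame: x ahead of the robot, y to its left, z up, the work surface at z = 0. Lengths are in m, angles in rad, forces in N, time in s.
With the tool pointing down it reaches from about 0.35 to 0.975 m from the base axis. Payload 4.9 kg.
Tool frame: the origin (TCP) lies between the finger pads; the fingertips stand env.tcp_to_tips ahead of it and the grasp point (between the pads) lies 3 mm ahead of it (env.tcp_to_tips is the distance from the TCP to the fingertips, in m); z points along the fingers, y is the direction in which the jaws open and shut (so a half turn about z gives the same grasp; the last joint's range is limited). The gripper opens to 85 mm and grips with 20 to 120 N. Pads are 22 mm wide; open, the fingers measure 114 mm over their backs; the gripper's body (76 mm by 85 mm) begins 54 mm behind the grasp point. The pads swing forward as they close: fully open they stand 13 mm farther back than shut.
Start: joints at [0.99, 0.053, 1.613, -0, 1.476, -0.119], TCP at [0.278, 0.56, 0.253] pointing down, gripper open.
Joint ranges: [-3.01, 3.01], [-1.01, 2.22], [0.06, 2.58], [-1.02, 4.17], [0.09, 2.62], [-3.14, 3.14]. Speed limits (rad/s): [2.57, 2.57, 3.14, 3.14, 3.14, 3.14].

## Interface

Orientations are given as [roll, pitch, yaw] about the fixed x, y, z axes, in that order (R = Rz(yaw) Ry(pitch) Rx(roll)).
In Python, from station import env gives the robot as it stands. The module is installed in compiled form; this text tells all that it offers.
- The arm moves only by the shell command python3 -m crank 'ROWS' [OPENING] [FORCE]. ROWS is JSON, one flat list of numbers, 6 for each row, row after row: the shift along the tool's x, y, z in m, then the turn, a rotation vector about the tool's x, y, z in degrees. A call has 1 to 20 rows; each row shifts and turns the commanded pose from where the row before left it, along the tool's axes as they then stand; what a row does not reach is not made up. A row lasts 1/12 s, in which the tool goes at most 41.7 mm and 7.16 degrees, less where a joint would pass 70% of its speed; a pose out of reach is approached as far as the arm can. A call is refused whole if a number of a shift passes 0.0417 or a number of a turn 7.16, either way. A call with a gripper value outside its range is refused whole. OPENING is the finger opening in m, from 0 to 0.0854, set as the call begins (- or left out, the last holds). The fingers move at their own pace and stop on an object; FORCE is the grip in N (left out, the last holds). Time passes only in rows, so rows that do not move let the fingers close. It gives the time, the measured TCP pose, the force and the opening at its end, in the units of the state.
- env.get_obs(): the state, without advancing time (a new reading comes with each control period).
- env.read_camera(name): name is "scene" or "top" or "wrist"; returns the picture (400x640x3 uint8, red, green, blue); there is no depth.
- env.camera_params(name): a dict with "fx", "fy", "cx", "cy" (pixels), "R" (3x3) and "t" (3): a world point X has camera coordinates R X + t. Camera axes: x right, y down, z forward; pixel columns grow to the right and rows downward; lengths in m; the calibration is good to about 2 mm. The wrist camera is an equidistant fisheye: a pixel r from the principal point sees the ray r / f radians off the axis. A picture is of the moment at which its call begins: read the wrist's pose just before it. camera_params takes no time and is no camera call; for the wrist camera it gives the pose at the moment of the call.
- env.finish_job(): hands the job in, once; it reports no verdict.
The state is a dict: "clock": time; "joint_pos": joint angles; "dq": joint speeds; "effort": joint torques, N m; "tool_pos": TCP position; "tcp_rot": TCP orientation; "ft_force": force on the tool from outside, world axes, zero at the start; "wrist_torque": the same for the moment, N m; "opening": finger opening in m.
Only numpy, scipy, OpenCV 4.12 (cv2) and the standard library are available. Lean on these libraries where they do the work, as an engineer would, in place of code of your own. Each camera call takes 0.05 s, during which the arm holds its last target.

## Working session

There is one attempt and no reset: what is moved stays moved. The work goes in short steps, Python scripts to look and compute and a shell command to move; the robot and the scene stay as the last step left them, time stands still between calls to the robot, and variables do not carry over. Pictures are saved under pics/ and viewed, and the job is handed in when it is done.

```bash
mkdir -p pics; ls
python3 - <<'E'
from station import env
import cv2
o=env.get_obs()
for k,v in o.items(): print(k,v)
print(env.tcp_to_tips)
for n in ["scene","top","wrist"]:
    p=env.camera_params(n); print(n,p)
    im=env.read_camera(n); cv2.imwrite(f"pics/{n}0.png",im[:,:,::-1])
E
```

```text
pics
clock 0.0
joint_pos [ 9.90010315e-01  5.34000032e-02  1.61431254e+00 -1.55080351e-05
  1.47599961e+00 -1.19036868e-01]
dq [ 0.00085454 -0.00186863  0.0010426   0.00140115  0.00034475 -0.0014279 ]
effort [ 7.98690598e-04 -3.93691099e+01 -3.70173061e+01 -5.14209637e-05
  6.86397718e-03  2.39679474e-05]
tool_pos [0.27814705 0.55904183 0.25202515]
tcp_rot [-3.13948633e+00 -2.36376266e-04  2.67984474e+00]
ft_force [ 0.20964489 -0.55001504  0.38227478]
wrist_torque [-0.05007082  0.00800999  0.00920543]
opening 0.0856022547601889
0.022
scene {'fx': 377.65308854091387, 'fy': 377.65308854091387, 'cx': 314.01465043225284, 'cy': 202.70100006075205, 'R': array([[ 0.50523701, -0.8628473 , -0.01516905],
       [-0.63704931, -0.36104905, -0.68103727],
       [ 0.5821544 ,  0.35374866, -0.73209162]]), 't': array([-0.23477976,  0.3826065 ,  0.85643252])}
top {'fx': 462.2402490698329, 'fy': 462.2402490698329, 'cx': 317.10026371340166, 'cy': 201.8882854836643, 'R': array([[-0.01467013, -0.99986741,  0.00706737],
       [-0.97786192,  0.01287102, -0.20885497],
       [ 0.20873632, -0.00997484, -0.97792109]]), 't': array([0.02876496, 0.52689063, 1.20576919])}
wrist {'fx': 309.70691628693146, 'fy': 309.70691628693146, 'cx': 320.0990774591772, 'cy': 206.0645690772904, 'R': array([[ 0.44591253,  0.89507293, -0.00254444],
       [ 0.85288381, -0.42402859,  0.30461279],
       [ 0.27157175, -0.13800077, -0.95247287]]), 't': array([-0.62352511, -0.03852443,  0.38060129])}
```

View pics/top0.png

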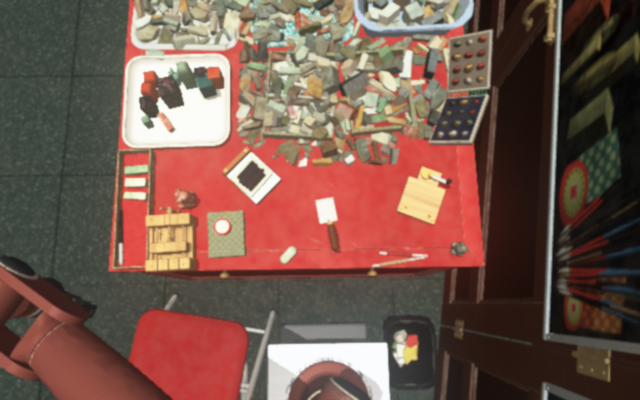

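View pics/scene0.png

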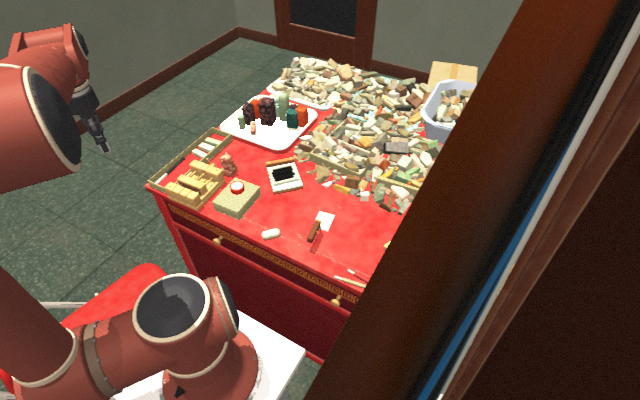

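View pics/wrist0.png

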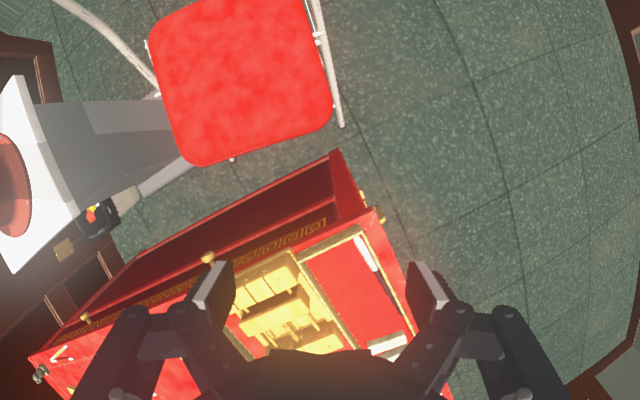

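Run:
```python
import cv2
a=cv2.imread("pics/top0.png")
c=a[140:250,210:300]; cv2.imwrite("pics/z1.png",cv2.resize(c,None,fx=5,fy=5,interpolation=cv2.INTER_CUBIC))
c=a[155:265,300:470]; cv2.imwrite("pics/z2.png",cv2.resize(c,None,fx=4.5,fy=4.5,interpolation=cv2.INTER_CUBIC))
```

```text
(no output)
```

View pics/z1.png

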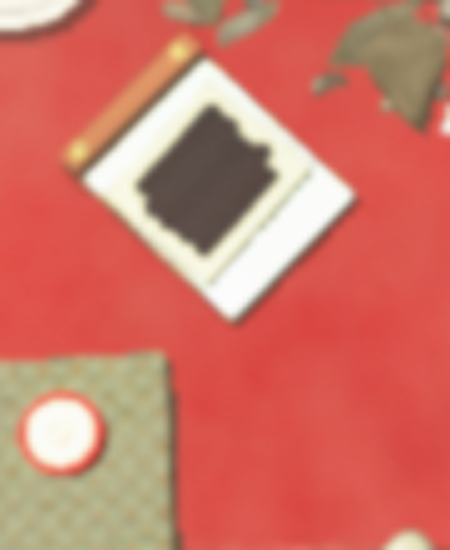

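View pics/z2.png

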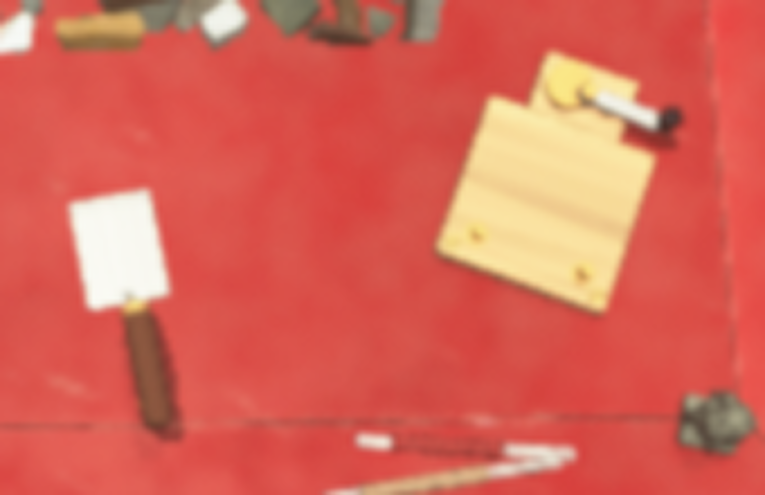

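```bash
cat > h.py <<'E'
import numpy as np, cv2
from scipy.spatial.transform import Rotation as Ro
from station import env
def ray(p,name,u,v):
    x=(u-p['cx'])/p['fx']; y=(v-p['cy'])/p['fy']
    if name=='wrist':
        r=np.hypot(x,y); s=np.sin(r)/r if r>1e-9 else 1
        d=np.array([x*s,y*s,np.cos(r)])
    else: d=np.array([x,y,1.])
    R=np.array(p['R']); return -R.T@p['t'], R.T@d
def pt(p,name,u,v,z):
    o,d=ray(p,name,u,v); return (o+d*(z-o[2])/d[2])
def proj(p,name,X):
    c=np.array(p['R'])@np.array(X)+p['t']
    if name=='wrist':
        r=np.arctan2(np.hypot(c[0],c[1]),c[2]); n=np.hypot(c[0],c[1])+1e-12
        x,y=c[0]/n*r,c[1]/n*r
    else: x,y=c[0]/c[2],c[1]/c[2]
    return p['cx']+p['fx']*x,p['cy']+p['fy']*y
E
python3 - <<'E'
from h import *
p=env.camera_params('top')
np.set_printoptions(precision=4,suppress=True)
z1=lambda x,y:(210+x/5,140+y/5)
z2=lambda x,y:(300+x/4.5,155+y/4.5)
def P(f,x,y,z): return pt(p,'top',*f(x,y),z)
for n,f,x,y,z in [('glass nearL',z1,233,320,.013),('glass nearR',z1,355,197,.013),('fenceL',z1,75,158,.028),('fenceR',z1,185,45,.028),('pl nearR',z1,310,178,.022),('pl nearL',z1,210,282,.022),
 ('bl tipL',z2,68,203,0),('tipR',z2,150,190,0),('backL',z2,90,310,0),('backR',z2,168,295,0),('hend',z2,160,430,.055),('hfront',z2,135,312,.05),
 ('bed nl',z2,438,250,.016),('bed nr',z2,605,312,.016),('bed fr',z2,655,153,.016),('bed fl',z2,490,97,.016),('pinL',z2,476,234,.031),('pinR',z2,581,272,.031),('knob',z2,672,117,.055)]:
    print(n,P(f,x,y,z))
w=env.camera_params('wrist'); o=env.get_obs()
R=Ro.from_euler('xyz',o['tcp_rot']).as_matrix()
c=-w['R'].T@w['t']; print('cam in tcp',R.T@(c-o['tool_pos'])); print(R.T@w['R'].T)
E
```

```text
glass nearL [0.5325 0.1915 0.013 ]
glass nearR [0.6032 0.1229 0.013 ]
fenceL [0.624 0.28  0.028]
fenceR [0.6902 0.2191 0.028 ]
pl nearR [0.6123 0.1478 0.022 ]
pl nearL [0.5526 0.2036 0.022 ]
bl tipL [0.5444 0.0265 0.    ]
tipR [ 0.5521 -0.0257  0.    ]
backL [0.4755 0.0136 0.    ]
backR [ 0.4844 -0.0356  0.    ]
hend [ 0.3938 -0.0259  0.055 ]
hfront [ 0.4657 -0.0127  0.05  ]
bed nl [ 0.5078 -0.2039  0.016 ]
bed nr [ 0.4673 -0.3057  0.016 ]
bed fr [ 0.5683 -0.3442  0.016 ]
bed fl [ 0.6061 -0.242   0.016 ]
pinL [ 0.5147 -0.2251  0.031 ]
pinR [ 0.49   -0.2886  0.031 ]
knob [ 0.5815 -0.3447  0.055 ]
cam in tcp [ 0.0789 -0.0002 -0.1205]
[[-0.0004 -0.9524 -0.3048]
 [ 1.     -0.0002 -0.0008]
 [ 0.0007 -0.3048  0.9524]]
```

```bash
python3 -m crank '[-0.036,-0.0206,0,0,0,0, -0.036,-0.0206,0,0,0,0, -0.036,-0.0206,0,0,0,0, -0.036,-0.0206,0,0,0,0, -0.036,-0.0206,0,0,0,0, -0.036,-0.0206,0,0,0,0, -0.036,-0.0206,0,0,0,0, -0.036,-0.0206,0,0,0,0, -0.036,-0.0206,0,0,0,0, -0.036,-0.0206,0,0,0,0, -0.036,-0.0206,0,0,0,0, -0.036,-0.0206,0,0,0,0]' 0.05 20 && python3 -m crank '[0,0,0,0,0,7.16,0,0,0,0,0,7.16,0,0,0,0,0,7.16,0,0,0,0,0,7.16,0,0,0,0,0,7.16,0,0,0,0,0,7.16,0,0,0,0,0,7.16,0,0,0,0,0,7.16,0,0,0,0,0,7.16,0,0,0,0,0,7.16,0,0,0,0,0,7.16,0,0,0,0,0,7.16,0,0,0,0,0,7.16,0,0,0,0,0,7.16,0,0,0,0,0,7.16,0,0,0,0,0,0,0,0,0,0,0,0]'
cat > look.py <<'E'
import sys
from h import *
import pickle
name,out=sys.argv[1:3]
o=env.get_obs()
p=env.camera_params(name); im=env.read_camera(name)
pickle.dump((p,im,o),open(f'pics/{out}.pkl','wb'))
cv2.imwrite(f'pics/{out}.png',im[:,:,::-1])
np.set_printoptions(precision=4,suppress=True)
print(o['clock'],o['tool_pos'],o['tcp_rot'],o['ft_force'],o['opening'])
E
python3 look.py wrist w1
```

```text
clock: 1.15
tool_pos: [0.5557, 0.1438, 0.2531]
tcp_rot: [3.142, -0.0, 2.68]
ft_force: [0.9, 1.0, -0.4]
opening: 0.0499
clock: 2.57
tool_pos: [0.5549, 0.1457, 0.2529]
tcp_rot: [-3.141, 0.001, 0.808]
ft_force: [-0.2, -0.0, 0.1]
opening: 0.0502
2.5667 [0.5549 0.1457 0.2529] [-3.1412  0.0005  0.8085] [-0.1837 -0.0284  0.1154] 0.05021411461788293
```

View pics/w1.png

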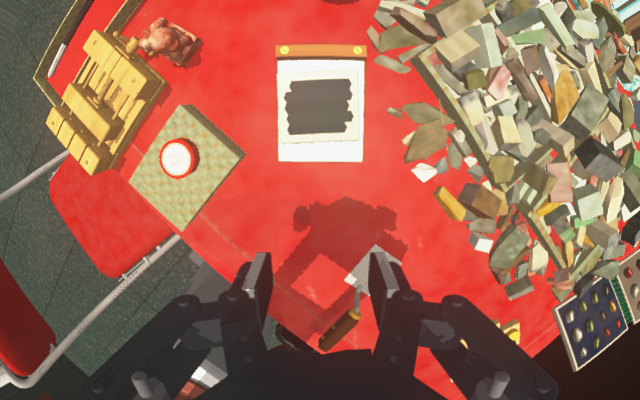

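Run:
```python
import cv2
a=cv2.imread("pics/w1.png")
c=a[35:170,265:375]; cv2.imwrite("pics/z3.png",cv2.resize(c,None,fx=4.4,fy=4.4,interpolation=cv2.INTER_CUBIC))
```

```text
(no output)
```

View pics/z3.png

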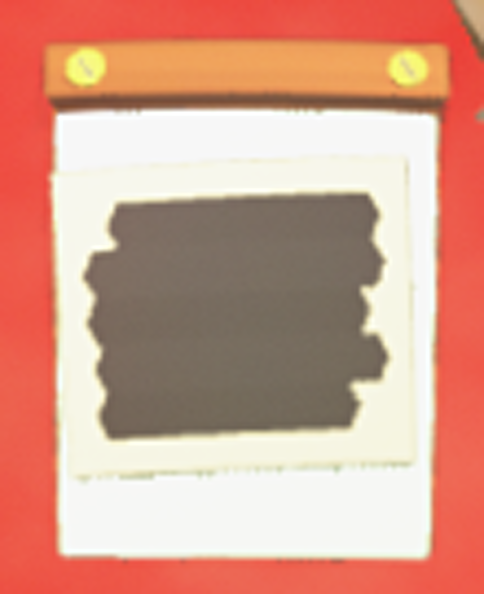

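Run:
```python
from h import *
import pickle
np.set_printoptions(precision=4,suppress=True)
p,im,o=pickle.load(open('pics/w1.pkl','rb'))
q={}
for n,x,y,z in [('gnl',60,555,.016),('gnr',430,555,.016),('gfl',57,112,.016),('gfr',440,110,.016),('fnl',47,97,.028),('fnr',447,95,.028),('ffl',47,45,.028),('ffr',447,43,.028),('pfl',52,172,.024),('pfr',408,157,.024),('pnr',412,462,.024),('pnl',75,472,.024)]:
    q[n]=pt(p,'wrist',265+x/4.4,35+y/4.4,z)[:2]; print(n,q[n])
d=lambda a,b:np.linalg.norm(q[a]-q[b])
an=lambda a,b:np.arctan2(*(q[b]-q[a])[::-1])
print('glass w',d('gnl','gnr'),'len',d('gnl','gfl'),d('gnr','gfr'),'fence w',d('fnl','fnr'),d('fnl','ffl'))
print('plaq',d('pfl','pfr'),d('pnl','pnr'),d('pfl','pnl'),d('pfr','pnr'))
print('heading',an('gnl','gfl'),an('gnr','gfr'),an('gnr','gnl')-np.pi/2,an('fnr','fnl')-np.pi/2,an('ffr','ffl')-np.pi/2)
print('plaq heading',an('pnl','pfl'),an('pnr','pfr'),an('pnr','pnl')-np.pi/2,an('pfr','pfl')-np.pi/2)
fm=(q['fnl']+q['fnr'])/2; print('fence mid',fm,'near mid',(q['gnl']+q['gnr'])/2, 'plaque c',sum(q[k] for k in['pfl','pfr','pnr','pnl'])/4)
```

```text
gnl [0.5316 0.193 ]
gnr [0.6029 0.1249]
gfl [0.6137 0.2777]
gfr [0.6855 0.21  ]
fnl [0.6145 0.2798]
fnr [0.6869 0.2114]
ffl [0.624  0.2898]
ffr [0.6965 0.2213]
pfl [0.6018 0.2655]
pfr [0.6691 0.2063]
pnr [0.616  0.1479]
pnl [0.5515 0.2059]
glass w 0.09864334886688124 len 0.1179417450830785 0.11857518168152553 fence w 0.09961940585578387 0.01376030907804434
plaq 0.08967763810638592 0.0866845592578846 0.07798299475342711 0.07890860878767327
heading 0.8004933268552057 0.8006026074361551 0.8084106340429922 0.8142857206702714 0.8144177005847988
plaq heading 0.8709206005676308 0.8326673030683077 0.8383113113648086 0.8490813814533951
fence mid [0.6507 0.2456] near mid [0.5672 0.1589] plaque c [0.6096 0.2064]
```

```bash
python3 -m crank '[-0.035,0.0156,0,0,0,0,-0.035,0.0156,0,0,0,0,-0.035,0.0156,0,0,0,0,-0.035,0.0156,0,0,0,0,-0.035,0.0156,0,0,0,0,-0.035,0.0156,0,0,0,0,-0.035,0.0156,0,0,0,0,-0.035,0.0156,0,0,0,0,0,0,0,0,0,6.1,0,0,0,0,0,6.1,0,0,0,0,0,6.1,0,0,0,0,0,6.1,0,0,0,0,0,6.1,0,0,0,0,0,6.1,0,0,0,0,0,0,0,0,0,0,0,0]' && python3 look.py wrist w2
```

```text
clock: 3.95
tool_pos: [0.451, -0.1426, 0.2533]
tcp_rot: [3.142, -0.0, 0.171]
ft_force: [0.7, -0.0, 0.3]
opening: 0.0495
3.95 [ 0.451  -0.1426  0.2533] [ 3.1416 -0.      0.1706] [ 0.6577 -0.0264  0.29  ] 0.049536453192993636
```

View pics/w2.png

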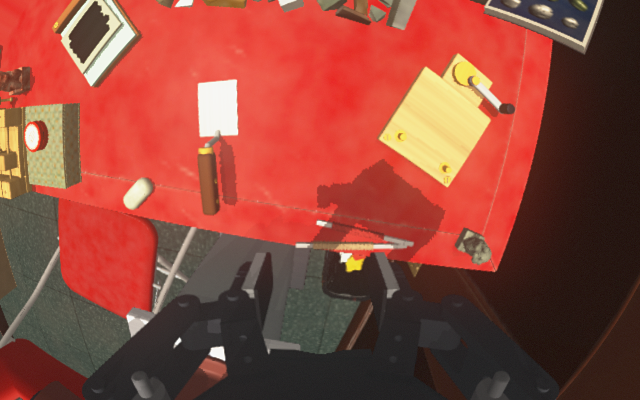

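Run:
```python
import cv2
a=cv2.imread("pics/w2.png")
c=a[70:222,185:255]; cv2.imwrite("pics/z4.png",cv2.resize(c,None,fx=3.9,fy=3.9,interpolation=cv2.INTER_CUBIC))
c=a[45:195,370:525]; cv2.imwrite("pics/z5.png",cv2.resize(c,None,fx=4,fy=4,interpolation=cv2.INTER_CUBIC))
```

```text
(no output)
```

View pics/z4.png

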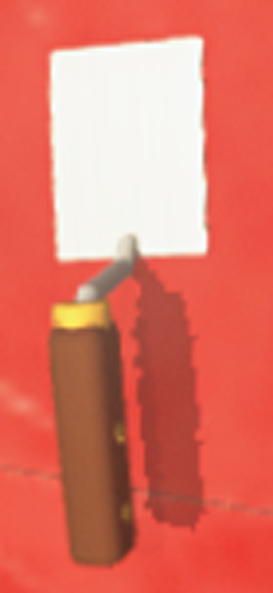

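View pics/z5.png

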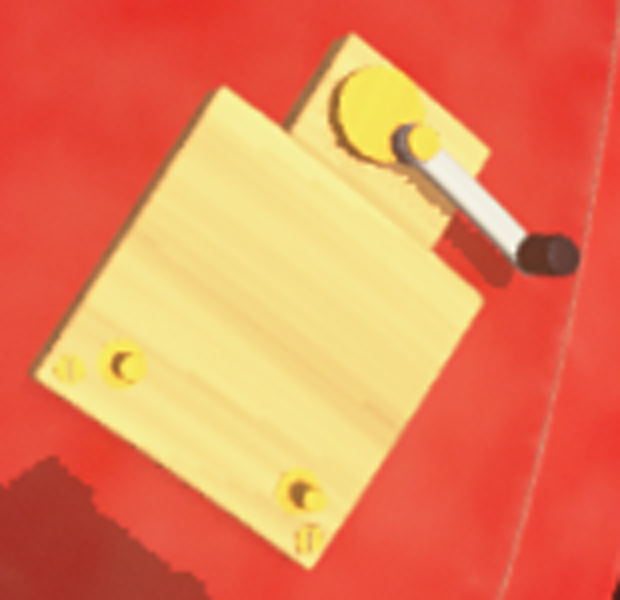

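Run:
```python
from h import *
import pickle
np.set_printoptions(precision=4,suppress=True)
p,im,o=pickle.load(open('pics/w2.pkl','rb'))
f4=lambda x,y:(185+x/3.9,70+y/3.9); f5=lambda x,y:(370+x/4,45+y/4)
q={}
for n,f,x,y,z in [('tl',f4,50,52,.001),('tr',f4,204,38,.001),('br',f4,206,250,.0022),('bl',f4,58,260,.0022),('hfl',f4,50,303,.059),('hbl',f4,72,562,.059),('hbr',f4,108,562,.059),('hfr',f4,108,303,.059),
 ('nl',f5,33,376,.016),('nr',f5,310,570,.016),('fr',f5,484,298,.016),('fl',f5,223,86,.016),('pL',f5,130,367,.031),('pR',f5,314,498,.031),('knob',f5,563,256,.055),('axis',f5,425,145,.042)]:
    q[n]=pt(p,'wrist',*f(x,y),z)[:2]; print(n,q[n])
d=lambda a,b:np.linalg.norm(q[a]-q[b])
an=lambda a,b:np.arctan2(*(q[b]-q[a])[::-1])
print('blade w',d('tl','tr'),d('bl','br'),'len',d('tl','bl'),d('tr','br'))
print('heading',an('bl','tl'),an('br','tr'),an('tr','tl')-np.pi/2,an('br','bl')-np.pi/2,'handle',an('hbl','hfl'),d('hbl','hfl'),d('hbl','hbr'))
tm=(q['tl']+q['tr'])/2; bm=(q['bl']+q['br'])/2
print('tip mid',tm,'back mid',bm, an('bl','tl'))
print('bed',d('nl','nr'),d('fl','fr'),d('nl','fl'),d('nr','fr'),'heading',an('nl','fl'),an('nr','fr'),an('nr','nl')-np.pi/2,an('fr','fl')-np.pi/2,'pins',an('pR','pL')-np.pi/2,d('pL','pR'))
h=an('pR','pL')-np.pi/2
ux=np.array([np.cos(h),np.sin(h)]);uy=np.array([-ux[1],ux[0]])
pm=(q['pL']+q['pR'])/2; home=pm+.044*ux
nm=(q['nl']+q['nr'])/2; fm=(q['fl']+q['fr'])/2
print('home pins',home,'home bed',nm+.062*ux,fm-.045*ux)
for k in ['knob','axis']: e=q[k]-home; print(k,e@ux,e@uy)
```

```text
tl [0.5408 0.0267]
tr [ 0.5496 -0.0243]
br [ 0.4834 -0.0349]
bl [0.4741 0.0147]
hfl [ 0.4701 -0.0061]
hbl [ 0.3958 -0.018 ]
hbr [ 0.3978 -0.0292]
hfr [ 0.4723 -0.0233]
nl [ 0.5062 -0.2016]
nr [ 0.4654 -0.3031]
fr [ 0.5639 -0.3424]
fl [ 0.6041 -0.2416]
pL [ 0.5153 -0.2256]
pR [ 0.4897 -0.291 ]
knob [ 0.5796 -0.3436]
axis [ 0.5997 -0.2975]
blade w 0.051794909243384646 0.05049420545974488 len 0.06778361499383831 0.06706171016653951
heading 0.17814233218202288 0.15874959355711915 0.17063668309091895 0.18498998123514698 handle 0.15833655436281144 0.07529048435609371 0.011377929911475414
tip mid [0.5452 0.0012] back mid [ 0.4788 -0.0101] 0.17814233218202288
bed 0.10944025889557095 0.10848272415193398 0.10571890269924407 0.10604666923389547 heading -0.3881634518209777 -0.37911044503606134 -0.38205462326990447 -0.37901930111468496 pins -0.37238571365510786 0.07028330585750114
home pins [ 0.5435 -0.2743] home bed [ 0.5436 -0.2749] [ 0.5421 -0.2756]
knob 0.05883830919187688 -0.05141426366007208
axis 0.06077179040788187 -0.0011487072079905715
```

```bash
python3 -m crank '[0.0046,-0.0311,0,0,0,0,0.0046,-0.0311,0,0,0,0,0.0046,-0.0311,0,0,0,0,0.0046,-0.0311,0,0,0,0,0,0,0.03,0,0,0,0,0,0.03,0,0,0,0,0,0.03,0,0,0,0,0,0.03,0,0,0,0,0,0.03,0,0,0,0,0,0,0,0,0]' && python3 look.py wrist w3
```

```text
clock: 4.83
tool_pos: [0.4439, -0.0159, 0.0969]
tcp_rot: [-3.137, 0.011, 0.169]
ft_force: [-1.6, 0.1, -0.8]
opening: 0.0499
4.8333 [ 0.4439 -0.0159  0.0969] [-3.1372  0.0114  0.1692] [-1.5666  0.1434 -0.8209] 0.049914503946276154
```

View pics/w3.png

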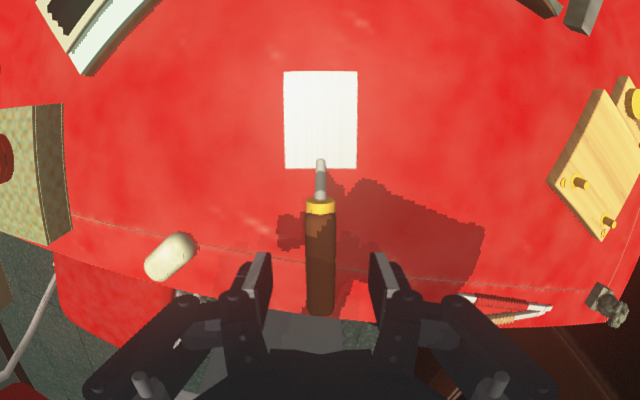

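```bash
python3 -m crank '[0,0,0.02,0,0,0,0,0,0.02,0,0,0,0,0,0,0,0,0,0,0,0,0,0,0]'
```

```text
clock: 5.22
tool_pos: [0.4492, -0.017, 0.0646]
tcp_rot: [3.141, -0.001, 0.167]
ft_force: [1.2, 0.3, 1.0]
opening: 0.0498
```

```bash
python3 -m crank '[0,0,0.0065,0,0,0,0,0,0.0065,0,0,0,0,0,0,0,0,0,0,0,0,0,0,0]' && python3 -m crank '[0,0,0,0,0,0,0,0,0,0,0,0,0,0,0,0,0,0,0,0,0,0,0,0,0,0,0,0,0,0,0,0,0,0,0,0,0,0,0,0,0,0,0,0,0,0,0,0]' 0 110
```

```text
clock: 5.55
tool_pos: [0.4486, -0.0169, 0.0505]
tcp_rot: [3.142, -0.0, 0.167]
ft_force: [-1.0, -0.6, -0.5]
opening: 0.0501
clock: 6.22
tool_pos: [0.4489, -0.0169, 0.0508]
tcp_rot: [3.142, -0.0, 0.167]
ft_force: [-1.8, 1.6, 5.1]
opening: 0.0163
```

```bash
python3 -m crank '[0,0,-0.01,0,0,0,0,0,-0.025,0,0,0,0,0,-0.025,0,0,0,0.0187,-0.0259,0,0,0,0,0.0187,-0.0259,0,0,0,0,0.0187,-0.0259,0,0,0,0,0.0187,-0.0259,0,0,0,0,0,0,0,0,0,-6.1,0,0,0,0,0,-6.1,0,0,0,0,0,-6.1,0,0,0,0,0,-6.1,0,0,0,0,0,-6.1,0,0,0,0,0,-6.1,0,0,0,0,0,0,0,0,0,0,0,0,0,0,0,0,0,0]' && python3 look.py wrist w4
```

```text
clock: 7.55
tool_pos: [0.505, 0.0976, 0.1103]
tcp_rot: [-3.142, 0.0, 0.803]
ft_force: [-0.2, -1.0, -1.4]
opening: 0.0167
7.55 [0.505  0.0976 0.1103] [-3.1415  0.0002  0.803 ] [-0.171  -0.9596 -1.4006] 0.016742394689221687
```

View pics/w4.png

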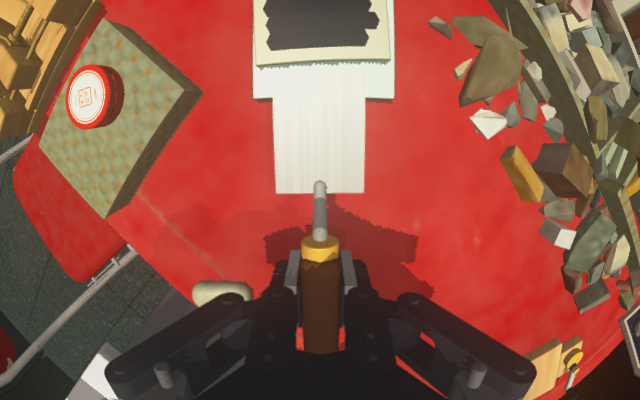

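```bash
python3 -m crank '[0,0,0.018,0,0,0,0,0,0.018,0,0,0,0,0,0.004,0,0,0,0,0,0,0,0,0,0,0,0,0,0,0,0,0,0,0,0,0]' && python3 -m crank '[0,0,0.002,0,0,0,0,0,0,0,0,0,0,0,0,0,0,0]'
```

```text
clock: 8.1
tool_pos: [0.506, 0.0977, 0.0714]
tcp_rot: [3.14, -0.001, 0.805]
ft_force: [0.1, -0.1, -0.6]
opening: 0.0165
clock: 8.35
tool_pos: [0.5055, 0.0977, 0.0688]
tcp_rot: [3.141, -0.001, 0.805]
ft_force: [0.4, -0.2, -0.3]
opening: 0.0163
```

Step down in 1 mm steps until touching.

```bash
python3 -m crank '[0,0,0.001,0,0,0,0,0,0,0,0,0,0,0,0,0,0,0]';python3 -m crank '[0,0,0.001,0,0,0,0,0,0,0,0,0,0,0,0,0,0,0]';python3 -m crank '[0,0,0.001,0,0,0,0,0,0,0,0,0,0,0,0,0,0,0]'
```

```text
clock: 8.6
tool_pos: [0.5051, 0.0977, 0.0673]
tcp_rot: [-3.142, 0.0, 0.805]
ft_force: [-0.1, 0.7, -0.2]
opening: 0.0164
clock: 8.85
tool_pos: [0.5054, 0.0977, 0.0666]
tcp_rot: [3.141, -0.0, 0.805]
ft_force: [-1.2, -0.6, 2.0]
opening: 0.0167
clock: 9.1
tool_pos: [0.5056, 0.0976, 0.0662]
tcp_rot: [3.141, -0.0, 0.805]
ft_force: [-4.1, -1.5, 5.6]
opening: 0.0167
```

```bash
python3 look.py wrist w5; python3 look.py scene s5; python3 -c "
import cv2;a=cv2.imread('pics/s5.png')[140:260,230:350];cv2.imwrite('pics/s5z.png',cv2.resize(a,None,fx=4.5,fy=4.5,interpolation=cv2.INTER_CUBIC))"
```

```text
9.1 [0.5056 0.0976 0.0662] [ 3.1411 -0.0003  0.8055] [-4.0656 -1.4638  5.5965] 0.016709961103530645
9.15 [0.5056 0.0976 0.0662] [ 3.1411 -0.0003  0.8054] [-3.6926 -1.8278  5.6179] 0.016492180028272702
```

View pics/w5.png

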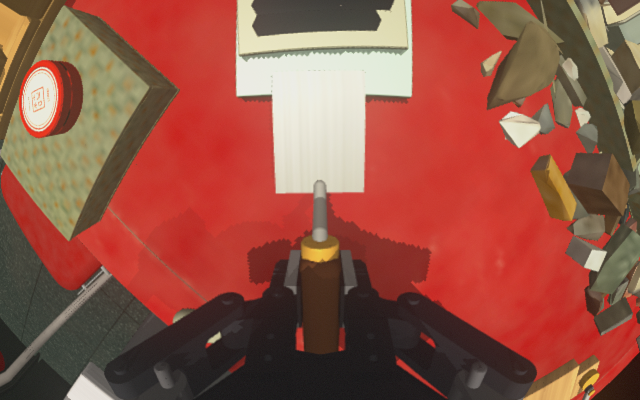

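View pics/s5z.png

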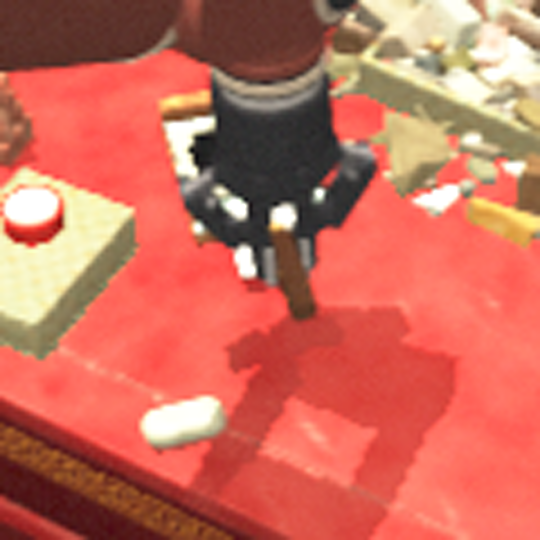

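```bash
python3 -m crank '[0.004,0,0,0,0,0,0.004,0,0,0,0,0,0.004,0,0,0,0,0,0.004,0,0,0,0,0,0.004,0,0,0,0,0,0.004,0,0,0,0,0,0,0,0,0,0,0]'; python3 -m crank '[0.003,0,0,0,0,0,0.003,0,0,0,0,0,0.003,0,0,0,0,0,0,0,0,0,0,0]';python3 look.py wrist w6
```

```text
clock: 9.78
tool_pos: [0.523, 0.1149, 0.0666]
tcp_rot: [3.14, -0.001, 0.805]
ft_force: [-2.5, -2.5, 5.9]
opening: 0.0166
clock: 10.12
tool_pos: [0.5289, 0.1209, 0.0667]
tcp_rot: [3.14, 0.001, 0.806]
ft_force: [-3.5, -4.0, 8.2]
opening: 0.0164
10.1167 [0.5289 0.1209 0.0667] [3.1399 0.0006 0.8055] [-3.549  -4.0269  8.1896] 0.016380351321746648
```

View pics/w6.png

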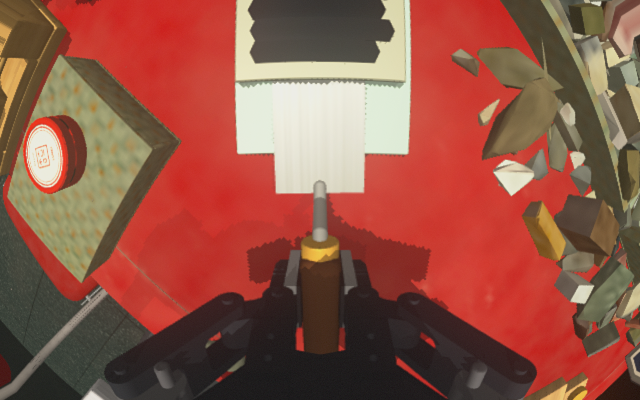

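```bash
python3 -m crank '[0.003,0,0,0,0,0,0.003,0,0,0,0,0,0.003,0,0,0,0,0,0.003,0,0,0,0,0,0.003,0,0,0,0,0]'; python3 -m crank '[0.003,0,0,0,0,0,0.003,0,0,0,0,0,0.003,0,0,0,0,0,0,0,0,0,0,0]';python3 look.py wrist w7
```

```text
clock: 10.58
tool_pos: [0.5391, 0.1314, 0.0669]
tcp_rot: [3.14, 0.001, 0.805]
ft_force: [-5.4, -5.2, 9.7]
opening: 0.0161
clock: 10.92
tool_pos: [0.5456, 0.1383, 0.0669]
tcp_rot: [3.14, 0.0, 0.806]
ft_force: [-3.5, -3.0, 8.9]
opening: 0.0165
10.9167 [0.5456 0.1383 0.0669] [3.1399 0.0004 0.8055] [-3.473  -3.0143  8.8746] 0.016491267758802886
```

View pics/w7.png

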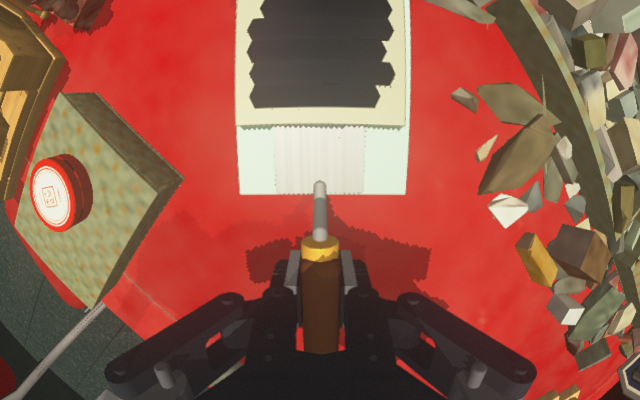

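```bash
python3 -m crank '[0.0033,0,0,0,0,0,0.0033,0,0,0,0,0,0.0033,0,0,0,0,0,0.0033,0,0,0,0,0,0.0033,0,0,0,0,0,0.0033,0,0,0,0,0,0.0033,0,0,0,0,0,0.0025,0,0,0,0,0,0,0,0,0,0,0]';python3 look.py wrist w8
```

```text
clock: 11.72
tool_pos: [0.5631, 0.1564, 0.067]
tcp_rot: [3.14, 0.001, 0.806]
ft_force: [-4.6, -5.0, 9.7]
opening: 0.0167
11.7167 [0.5631 0.1564 0.067 ] [3.1399 0.0014 0.8055] [-4.5712 -5.0055  9.7357] 0.016700314853231486
```

View pics/w8.png

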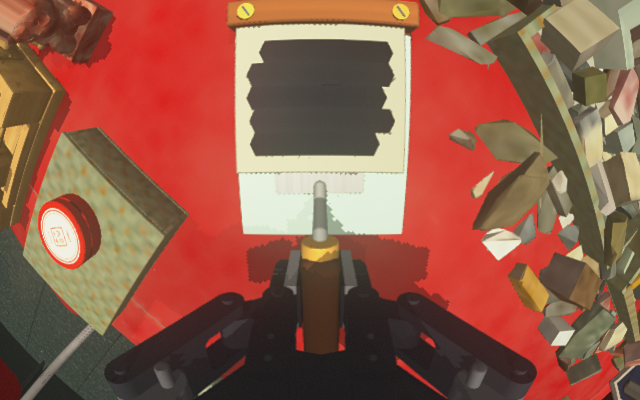

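```bash
python3 -m crank '[0,0,-0.003,0,1,0,0,0,-0.003,0,1,0,0,0,-0.004,0,1,0,0,0,-0.005,0,1,0,0,0,-0.006,0,0,0,0,0,-0.006,0,0,0,0,0,-0.006,0,0,0,0,0,-0.006,0,0,0,0,0,-0.006,0,0,0,0,0,-0.006,0,0,0,0,0,-0.006,0,0,0,0,0,-0.006,0,0,0,0,0,0,0,0,0,0,0,0,0,0,0]';python3 look.py wrist w9; python3 look.py top t9;python3 -c "
import cv2;a=cv2.imread('pics/t9.png')[120:270,200:350];cv2.imwrite('pics/t9z.png',cv2.resize(a,None,fx=4,fy=4,interpolation=cv2.INTER_CUBIC))"
```

```text
clock: 12.93
tool_pos: [0.5601, 0.1545, 0.1288]
tcp_rot: [3.141, -0.071, 0.805]
ft_force: [-0.4, 0.6, -4.1]
opening: 0.0161
12.9333 [0.5601 0.1545 0.1288] [ 3.1409 -0.0706  0.8053] [-0.4356  0.5765 -4.0769] 0.016076272133646936
12.9833 [0.5597 0.1545 0.1282] [-3.1416 -0.0698  0.8053] [ 0.1161  0.4263 -1.9424] 0.016105197110216615
```

View pics/w9.png

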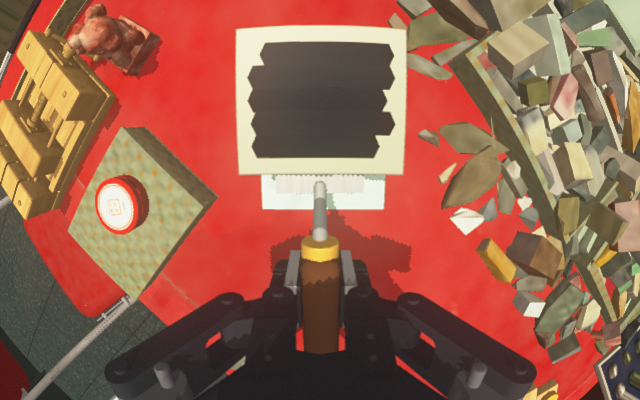

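View pics/t9z.png

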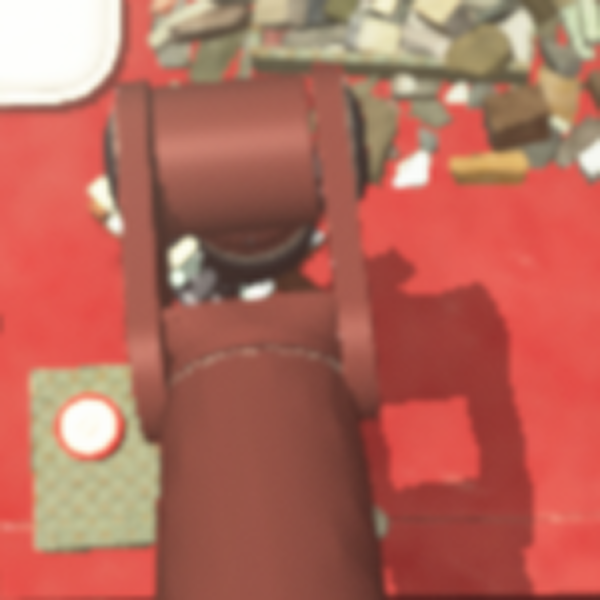

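```bash
python3 -m crank '[-0.0041,0.0025,-0.0003,0,0,0,-0.0082,0.005,-0.0006,0,0,0,-0.0124,0.0074,-0.0009,0,0,0,-0.0165,0.0099,-0.0012,0,0,0,-0.0206,0.0124,-0.0014,0,0,0,-0.0206,0.0124,-0.0014,0,0,0,-0.0206,0.0124,-0.0014,0,0,0,-0.0206,0.0124,-0.0014,0,0,0,-0.0206,0.0124,-0.0014,0,0,0,-0.0206,0.0124,-0.0014,0,0,0,-0.0206,0.0124,-0.0014,0,0,0,-0.0206,0.0124,-0.0014,0,0,0,-0.0206,0.0124,-0.0014,0,0,0,-0.0206,0.0124,-0.0014,0,0,0,-0.0206,0.0124,-0.0014,0,0,0,-0.0206,0.0124,-0.0014,0,0,0,-0.0206,0.0124,-0.0014,0,0,0]' && python3 -m crank '[-0.0165,0.0099,-0.0012,0,0,0,-0.0124,0.0074,-0.0009,0,0,0,-0.0082,0.005,-0.0006,0,0,0,-0.0041,0.0025,-0.0003,0,0,0,0,0,0,-0.21,0,3,0,0,0,-0.35,0,5,0,0,0,-0.45,0,6.5,0,0,0,-0.45,0,6.5,0,0,0,-0.45,0,6.5,0,0,0,-0.45,0,6.5,0,0,0,-0.45,0,6.5,0,0,0,-0.45,0,6.5,0,0,0,-0.45,0,6.5,0,0,0,-0.45,0,6.5,0,0,0,-0.35,0,5,0,0,0,-0.21,0,3,0,0,0,0,0,0,0,0,0,0,0,0]'; python3 look.py wrist w10
```

```text
clock: 14.45
tool_pos: [0.4782, -0.1994, 0.1276]
tcp_rot: [3.141, -0.069, 0.805]
ft_force: [1.0, -0.7, -2.8]
opening: 0.0165
clock: 15.95
tool_pos: [0.4684, -0.2441, 0.1276]
tcp_rot: [-3.141, -0.069, -0.382]
ft_force: [0.2, 0.4, -2.6]
opening: 0.0169
15.95 [ 0.4684 -0.2441  0.1276] [-3.1406 -0.0688 -0.3824] [ 0.1689  0.4261 -2.6358] 0.016895706297519512
```

View pics/w10.png

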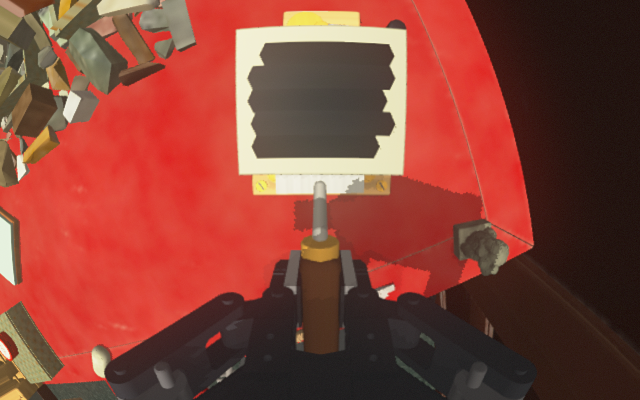

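```bash
python3 -c "
import cv2;a=cv2.imread('pics/w10.png')[5:205,225:415];cv2.imwrite('pics/w10z.png',cv2.resize(a,None,fx=3,fy=3,interpolation=cv2.INTER_CUBIC))"
python3 - <<'E'
from h import *
import pickle
np.set_printoptions(precision=4,suppress=True)
p,im,o=pickle.load(open('pics/w10.pkl','rb'))
R=Ro.from_euler('xyz',o['tcp_rot']).as_matrix(); T=o['tool_pos']
def tp(u,v,z):
    c,d=ray(p,'wrist',u,v); c=R.T@(c-T); d=R.T@d; return c+d*(z-c[2])/d[2]
for u,v in [(239,174),(404,174),(236,28),(407,28),(275,192),(364,192)]: print(u,v,tp(u,v,.0408 if v!=192 else .0488))
for u,v in [(253,194),(389,194)]: print(pt(p,'wrist',u,v,.016))
E
```

```text
239 174 [ 0.044  -0.0439  0.0408]
404 174 [0.044  0.0459 0.0408]
236 28 [ 0.1235 -0.0437  0.0408]
407 28 [0.1236 0.0458 0.0408]
275 192 [ 0.0315 -0.0255  0.0488]
364 192 [0.0315 0.0253 0.0488]
[ 0.5071 -0.2024  0.016 ]
[ 0.4667 -0.3026  0.016 ]
```

View pics/w10z.png

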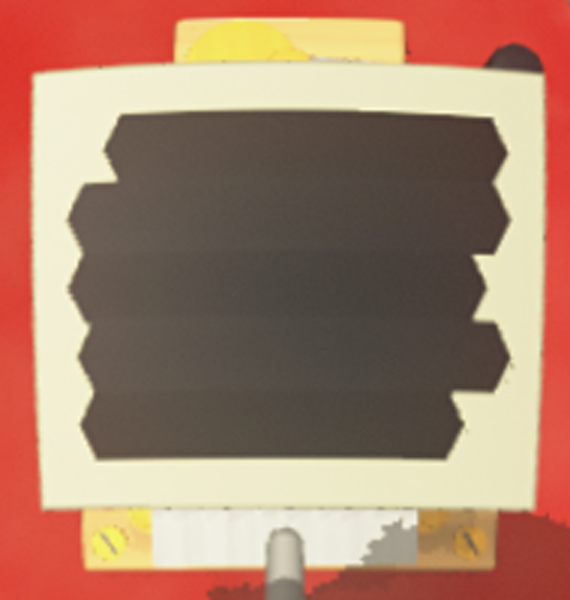

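```bash
python3 -m crank '[0.002,0.0009,0,0,-0.97,0,0,0,0,0,-1,0,0,0,0,0,-1,0,0,0,0,0,-0.97,0,0,0,0.004,0,0,0,0,0,0.008,0,0,0,0,0,0.008,0,0,0,0,0,0.004,0,0,0,0,0,0,0,0,0,0,0,0,0,0,0,0,0,0,0,0,0]';python3 look.py wrist w11;python3 -c "
import cv2;a=cv2.imread('pics/w11.png')[0:205,215:425];cv2.imwrite('pics/w11z.png',cv2.resize(a,None,fx=2.9,fy=2.9,interpolation=cv2.INTER_CUBIC))"
```

```text
clock: 16.92
tool_pos: [0.4701, -0.2463, 0.1041]
tcp_rot: [-3.141, -0.001, -0.384]
ft_force: [0.6, 0.7, -2.1]
opening: 0.0167
16.9167 [ 0.4701 -0.2463  0.1041] [-3.1411 -0.001  -0.3844] [ 0.5754  0.704  -2.1295] 0.01665534124756499
```

View pics/w11z.png

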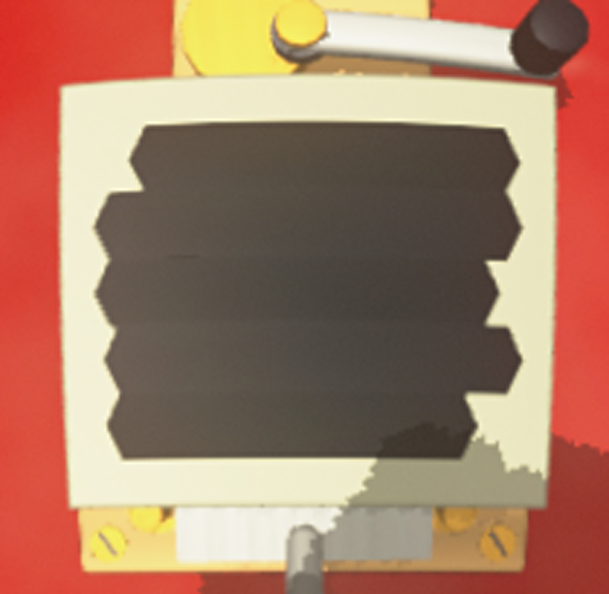

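Run:
```python
from h import *
import pickle
np.set_printoptions(precision=4,suppress=True)
p,im,o=pickle.load(open('pics/w11.pkl','rb'))
T=o['tool_pos'];h=-.382
ux=np.array([np.cos(h),np.sin(h)]);uy=np.array([-ux[1],ux[0]])
f=lambda x,y:(215+x/2.9,y/2.9)
for n,x,y,z in [('pinL',148,520,.031),('pinR',456,520,.031),('bnl',83,570,.016),('bnr',524,570,.016),('axis',302,22,.042),('knob',552,27,.055),('pl near L',70,508,.0635),('pl near R',548,508,.0635),('blade bl',178,560,.0555),('blade br',433,560,.0555),('fl',60,87,.0635),('fr',555,87,.0635)]:
    q=pt(p,'wrist',*f(x,y),z)[:2]; e=q-T[:2]; print(n,q,'rel tcp',e@ux,e@uy)
```

```text
pinL [ 0.5142 -0.2267] rel tcp 0.03359925057634748 0.034697216334780186
pinR [ 0.4884 -0.2903] rel tcp 0.03339228540228566 -0.033978902502509296
bnl [ 0.5069 -0.2024] rel tcp 0.017813685349262073 0.05446456903202049
bnr [ 0.4661 -0.3032] rel tcp 0.0175017069357113 -0.05427178472821001
axis [ 0.6001 -0.2986] rel tcp 0.14008429574093212 -1.000670598751141e-05
knob [ 0.5797 -0.3418] rel tcp 0.13732369713214154 -0.04776844854061828
pl near L [ 0.5268 -0.222 ] rel tcp 0.04350096500864917 0.04368349890002062
pl near R [ 0.4931 -0.3051] rel tcp 0.04327729994964871 -0.045933495660358606
blade bl [ 0.5081 -0.235 ] rel tcp 0.031014814724551584 0.02465613804066389
blade br [ 0.4893 -0.2815] rel tcp 0.030873841046661497 -0.025465742635569548
fl [ 0.6    -0.2515] rel tcp 0.12243347275435083 0.043562248554037036
fr [ 0.5666 -0.3343] rel tcp 0.12229702919625915 -0.04562586597669068
```

```bash
python3 -m crank '[0,0,0.004,0,0,0,0,0,0.007,0,0,0,0,0,0.007,0,0,0,0,0,0.007,0,0,0,0,0,0.005,0,0,0,0,0,0.003,0,0,0,0,0,0,0,0,0,0,0,0,0,0,0]';python3 -m crank '[0,0,0.002,0,0,0,0,0,0,0,0,0,0,0,0,0,0,0]';python3 -m crank '[0,0,0.002,0,0,0,0,0,0,0,0,0,0,0,0,0,0,0]'; python3 look.py wrist w12;python3 -c "
import cv2;a=cv2.imread('pics/w12.png')[0:205,215:425];cv2.imwrite('pics/w12z.png',cv2.resize(a,None,fx=2.9,fy=2.9,interpolation=cv2.INTER_CUBIC))"
```

```text
clock: 17.63
tool_pos: [0.47, -0.2462, 0.0707]
tcp_rot: [-3.141, -0.0, -0.384]
ft_force: [-0.3, -0.6, -2.5]
opening: 0.0162
clock: 17.88
tool_pos: [0.4702, -0.2464, 0.0693]
tcp_rot: [-3.141, -0.001, -0.384]
ft_force: [0.3, 0.6, -2.7]
opening: 0.0163
clock: 18.13
tool_pos: [0.4702, -0.2463, 0.0671]
tcp_rot: [-3.141, -0.001, -0.384]
ft_force: [-0.1, 0.2, -2.2]
opening: 0.0162
18.1333 [ 0.4702 -0.2463  0.0671] [-3.1412 -0.0011 -0.3844] [-0.1469  0.1917 -2.1509] 0.016166207418916657
```

View pics/w12z.png

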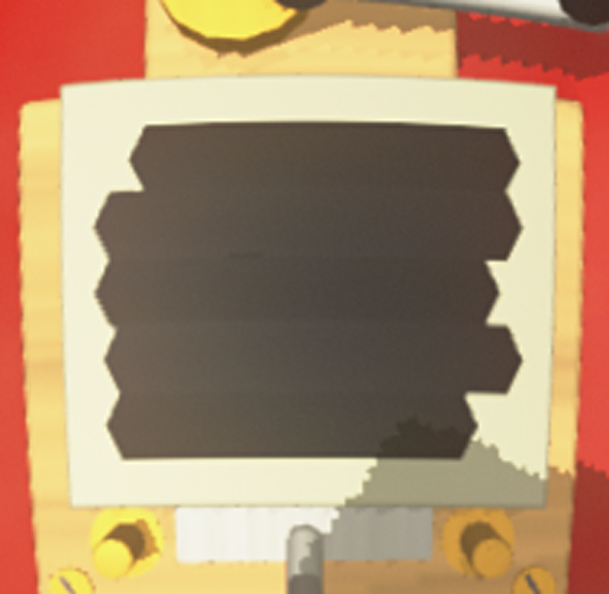

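```bash
python3 -m crank '[0,0,0.001,0,0,0,0,0,0,0,0,0,0,0,0,0,0,0]';python3 -m crank '[0,0,0.001,0,0,0,0,0,0,0,0,0,0,0,0,0,0,0]'
```

```text
clock: 18.43
tool_pos: [0.4703, -0.2464, 0.0669]
tcp_rot: [-3.141, -0.001, -0.384]
ft_force: [-3.4, 1.8, 4.4]
opening: 0.0165
clock: 18.68
tool_pos: [0.4703, -0.2464, 0.0669]
tcp_rot: [-3.141, -0.0, -0.384]
ft_force: [-6.5, 5.0, 12.2]
opening: 0.0161
```

```bash
python3 -m crank '[0,0,-0.0012,0,0,0,0,0,0,0,0,0,-0.003,0,0,0,0,0,-0.003,0,0,0,0,0,-0.003,0,0,0,0,0,-0.003,0,0,0,0,0,-0.003,0,0,0,0,0,0,0,0,0,0,0]'; python3 look.py wrist w13;python3 -c "
import cv2;a=cv2.imread('pics/w13.png')[0:205,215:425];cv2.imwrite('pics/w13z.png',cv2.resize(a,None,fx=2.9,fy=2.9,interpolation=cv2.INTER_CUBIC))"
```

```text
clock: 19.35
tool_pos: [0.4564, -0.2409, 0.0668]
tcp_rot: [-3.141, -0.002, -0.384]
ft_force: [2.3, -1.0, 2.2]
opening: 0.0166
19.35 [ 0.4564 -0.2409  0.0668] [-3.1415 -0.0025 -0.3845] [ 2.2792 -1.0367  2.2059] 0.016613436751329803
```

View pics/w13z.png

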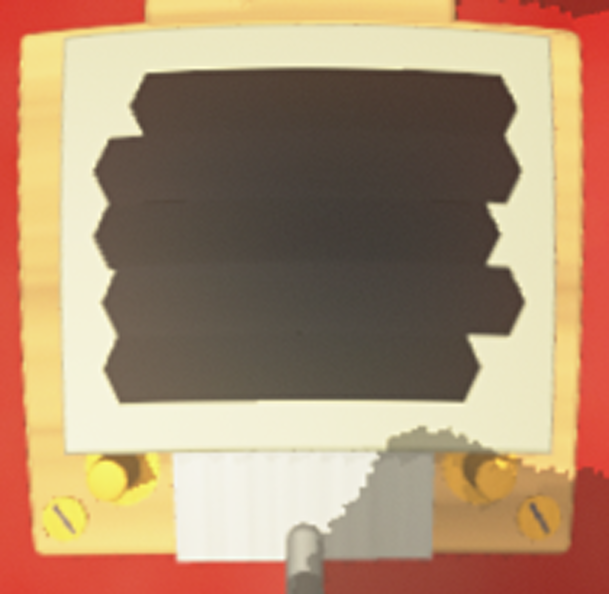

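```bash
python3 -m crank '[-0.003,0,0,0,0,0,-0.0035,0,0,0,0,0,-0.0035,0,0,0,0,0,-0.0035,0,0,0,0,0,-0.0035,0,0,0,0,0,-0.0035,0,0,0,0,0,-0.0035,0,0,0,0,0,-0.0035,0,0,0,0,0,-0.0035,0,0,0,0,0,-0.0035,0,0,0,0,0,-0.0035,0,0,0,0,0,-0.0035,0,0,0,0,0,-0.0035,0,0,0,0,0,-0.0035,0,0,0,0,0,-0.0035,0,0,0,0,0,0,0,0,0,0,0]'; python3 look.py wrist w14;python3 -c "
import cv2;a=cv2.imread('pics/w14.png')[0:205,215:425];cv2.imwrite('pics/w14z.png',cv2.resize(a,None,fx=2.9,fy=2.9,interpolation=cv2.INTER_CUBIC))"
```

```text
clock: 20.73
tool_pos: [0.4071, -0.2207, 0.066]
tcp_rot: [-3.141, 0.001, -0.384]
ft_force: [-0.2, -0.5, 7.0]
opening: 0.0163
20.7333 [ 0.4071 -0.2207  0.066 ] [-3.141   0.0008 -0.3844] [-0.1861 -0.4555  6.9788] 0.016337388514821725
```

View pics/w14z.png

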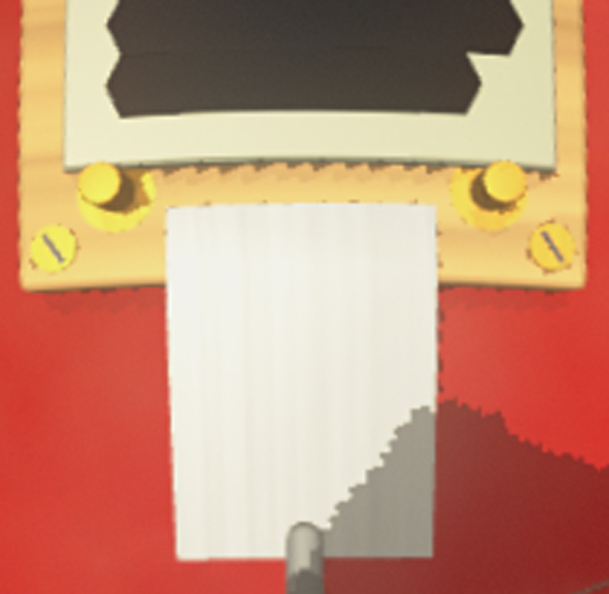

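```bash
python3 -m crank '[0,0,-0.01,0,0,0,0,0,-0.015,0,0,0,0,0,-0.015,0,0,0,-0.0063,-0.0341,0,0,0,0,-0.0063,-0.0341,0,0,0,0,-0.0063,-0.0341,0,0,0,0,-0.0063,-0.0341,0,0,0,0,-0.0063,-0.0341,0,0,0,0,-0.0063,-0.0341,0,0,0,0,0,0,0,0,0,-6.32,0,0,0,0,0,-6.32,0,0,0,0,0,-6.32,0,0,0,0,0,-6.32,0,0,0,0,0,-6.32,0,0,0,0,0,0,0,0,0,0,0,0]'; python3 -m crank '[0,0,0.012,0,0,0,0,0,0.012,0,0,0,0,0,0.012,0,0,0,0,0,0.008,0,0,0,0,0,0,0,0,0,0,0,0,0,0,0,0,0,0,0,0,0]'; python3 look.py wrist w15
```

```text
clock: 22.12
tool_pos: [0.448, -0.017, 0.1051]
tcp_rot: [-3.14, 0.003, 0.164]
ft_force: [0.3, 0.2, -1.0]
opening: 0.0163
clock: 22.7
tool_pos: [0.4499, -0.0174, 0.0627]
tcp_rot: [3.141, -0.001, 0.166]
ft_force: [0.0, 0.5, -1.1]
opening: 0.0164
22.7 [ 0.4499 -0.0174  0.0627] [ 3.1415 -0.0012  0.1664] [ 0.047   0.538  -1.0601] 0.016354098404451668
```

View pics/w15.png

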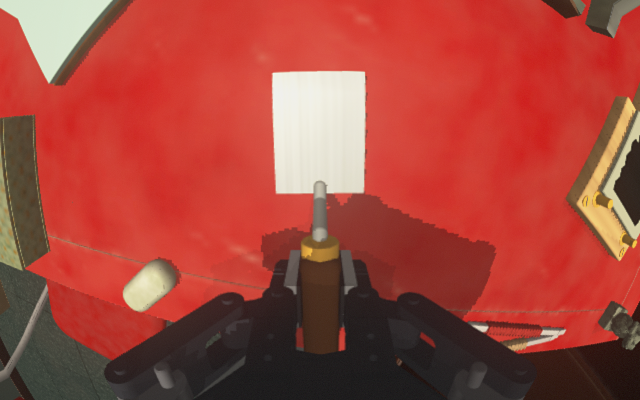

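```bash
python3 -m crank '[0,0,0.006,0,0,0,0,0,0.004,0,0,0,0,0,0,0,0,0,0,0,0,0,0,0]'; python3 -m crank '[0,0,0.001,0,0,0,0,0,0,0,0,0,0,0,0,0,0,0]'; python3 -m crank '[0,0,0.001,0,0,0,0,0,0,0,0,0,0,0,0,0,0,0]'
```

```text
clock: 23.08
tool_pos: [0.4493, -0.0172, 0.0518]
tcp_rot: [-3.141, 0.0, 0.167]
ft_force: [-0.7, -0.4, -1.2]
opening: 0.0164
clock: 23.33
tool_pos: [0.4497, -0.0173, 0.0513]
tcp_rot: [-3.142, -0.001, 0.167]
ft_force: [0.1, 0.7, -0.4]
opening: 0.0168
clock: 23.58
tool_pos: [0.45, -0.0174, 0.0509]
tcp_rot: [3.141, -0.001, 0.167]
ft_force: [-2.5, 0.6, 3.5]
opening: 0.0166
```

Touching table. Release and back up.

```bash
python3 -m crank '[0,0,-0.0005,0,0,0,0,0,0,0,0,0,0,0,0,0,0,0,0,0,0,0,0,0,0,0,0,0,0,0]' 0.05 30; python3 -m crank '[0,0,-0.015,0,0,0,0,0,-0.025,0,0,0,0,0,-0.025,0,0,0,0,0,-0.025,0,0,0,0,0,0,0,0,0,0,0,0,0,0,0]'; python3 look.py wrist w16
```

```text
clock: 24.0
tool_pos: [0.4496, -0.0173, 0.0506]
tcp_rot: [-3.142, -0.001, 0.167]
ft_force: [1.1, -0.0, 0.1]
opening: 0.0501
clock: 24.5
tool_pos: [0.4509, -0.0176, 0.1426]
tcp_rot: [3.14, -0.005, 0.167]
ft_force: [0.1, 0.0, -1.4]
opening: 0.0494
24.5 [ 0.4509 -0.0176  0.1426] [ 3.1401 -0.0048  0.1672] [ 0.1499  0.0332 -1.365 ] 0.04936672685879326
```

View pics/w16.png

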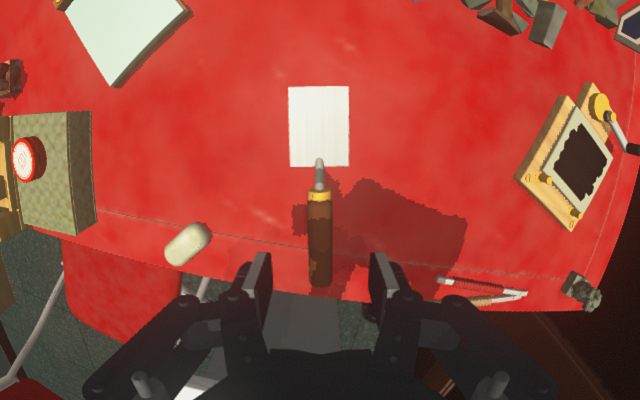

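```bash
python3 -m crank '[0.0073,0.0342,0,0,0,0,0.0073,0.0342,0,0,0,0,0.0073,0.0342,0,0,0,0,0.0073,0.0342,0,0,0,0,0.0073,0.0342,0,0,0,0,0.0073,0.0342,0,0,0,0,0.0073,0.0342,0,0,0,0,0.0073,0.0342,0,0,0,0,0.0073,0.0342,0,0,0,0,0.0073,0.0342,0,0,0,0,0,0,0,0,0,-6.1,0,0,0,0,0,-6.1,0,0,0,0,0,-6.1,0,0,0,0,0,-6.1,0,0,0,0,0,-6.1,0,0,0,0,0,-6.1,0,0,0,0,0,-6.1,0,0,0,0,0,-6.1,0,0,0,0,0,-6.1,0,0,0,0,0,0]' 0.034 30; python3 -m crank '[0,0,0,0,0,0,0,0,0,0,0,0]'; python3 look.py wrist w17
```

```text
clock: 26.22
tool_pos: [0.5774, -0.3416, 0.1381]
tcp_rot: [-3.138, -0.001, 1.127]
ft_force: [-0.2, -0.1, 0.5]
opening: 0.034
clock: 26.38
tool_pos: [0.578, -0.342, 0.1394]
tcp_rot: [-3.14, -0.001, 1.123]
ft_force: [0.3, -0.7, 0.0]
opening: 0.0338
26.3833 [ 0.578  -0.342   0.1394] [-3.1402 -0.0009  1.1231] [ 0.264  -0.7065  0.019 ] 0.03384624735875557
```

View pics/w17.png

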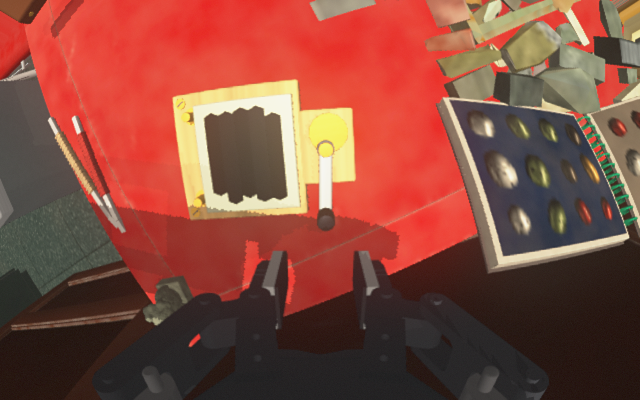

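```bash
python3 -c "
import cv2;a=cv2.imread('pics/w17.png')[70:240,165:365];cv2.imwrite('pics/w17z.png',cv2.resize(a,None,fx=3.5,fy=3.5,interpolation=cv2.INTER_CUBIC))"
```

```text
(no output)
```

View pics/w17z.png

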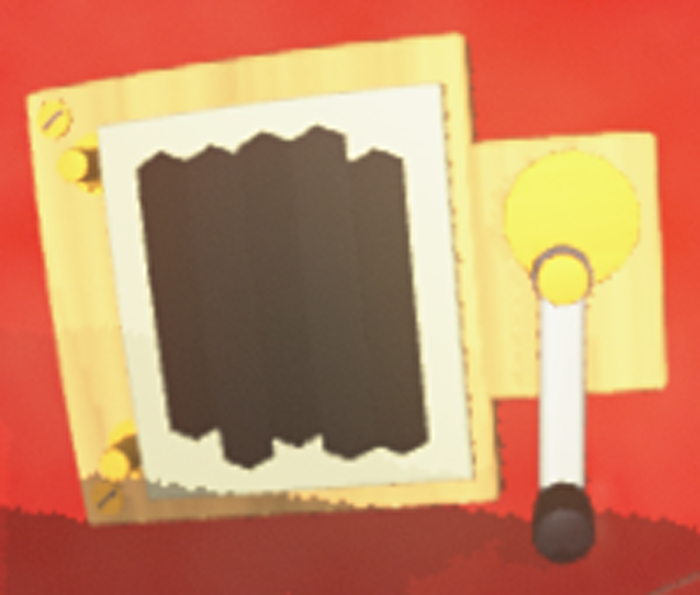

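Run:
```python
from h import *
import pickle
np.set_printoptions(precision=4,suppress=True)
p,im,o=pickle.load(open('pics/w17.pkl','rb'))
T=o['tool_pos'];h=o['tcp_rot'][2]
tx=np.array([np.cos(h),np.sin(h)]);ty=np.array([tx[1],-tx[0]])
f=lambda x,y:(165+x/3.5,70+y/3.5)
q={}
for n,x,y,z in [('knob',563,534,.055),('axis',563,279,.042),('pinL',75,165,.031),('pinR',116,462,.031),('pnl',98,127,.024),('pfl',440,84,.024),('pfr',472,481,.024),('pnr',150,500,.024),('bnl',28,96,.016),('bnr',90,524,.016),('bfl',465,35,.016),('bfr',497,498,.016)]:
    q[n]=pt(p,'wrist',*f(x,y),z)[:2]; e=q[n]-T[:2]; print(n,q[n],'tool',e@tx,e@ty)
b=-.382;ux=np.array([np.cos(b),np.sin(b)]);uy=np.array([-ux[1],ux[0]])
home=(q['bnl']+q['bnr'])/2+.062*ux; print(home,(q['bfl']+q['bfr'])/2-.045*ux)
an=lambda a,b:np.arctan2(*(q[b]-q[a])[::-1])
print('plq',an('pnl','pfl'),an('pnr','pfr'),an('pnr','pnl')-np.pi/2,an('pfr','pfl')-np.pi/2,'bed',an('bnl','bfl'),an('bnr','bnl')-np.pi/2,an('bfr','bfl')-np.pi/2)
c=sum(q[k] for k in['pnl','pfl','pfr','pnr'])/4-home; print('plaque in home',c@ux,c@uy)
v=q['knob']-q['axis'];print('lever',np.linalg.norm(v),np.arctan2(v[1],v[0])-b+np.radians(100))
```

```text
knob [ 0.5807 -0.3433] tool -8.660908675594148e-06 0.0030503257070651204
axis [ 0.6023 -0.2984] tool 0.04984408362938345 0.0030307257996882823
pinL [ 0.5168 -0.2272] tool 0.07702586686636247 -0.10481792805407236
pinR [ 0.4908 -0.2912] tool 0.008017181460089264 -0.10061315992831976
pnl [ 0.5232 -0.2211] tool 0.08528458908461031 -0.10173058741333363
pfl [ 0.5963 -0.2505] tool 0.0903987478578509 -0.02304983493264699
pfr [ 0.5629 -0.3335] tool 0.001164075554215366 -0.01733300105818107
pnr [ 0.49   -0.3039] tool -0.0037297095704256697 -0.0958259318187876
bnl [ 0.5075 -0.203 ] tool 0.09479793169759998 -0.12366833833288671
bnr [ 0.4671 -0.3033] tool -0.013091405135956108 -0.11675451234058848
bfl [ 0.6056 -0.2423] tool 0.10181585487627003 -0.018216163754101646
bfr [ 0.5647 -0.3419] tool -0.005692715221122546 -0.012025658159702506
[ 0.5448 -0.2763] [ 0.5434 -0.2754]
plq -0.382766332094012 -0.385407650081482 -0.38143713051609796 -0.383696150753406 bed -0.38122110419544025 -0.3836788153470472 -0.39015588629683884
plaque in home -0.0012451040793666093 -0.0015643521398513202
lever 0.049852748390969835 0.1092522002239098
```

```bash
python3 -m crank '[0,0.003,0.02,0,0,0,0,0,0.02,0,0,0,0,0,0.02,0,0,0,0,0,0.01,0,0,0,0,0,0.007,0,0,0,0,0,0,0,0,0,0,0,0,0,0,0,0,0,0,0,0,0]'; python3 look.py wrist w18
```

```text
clock: 27.1
tool_pos: [0.5821, -0.3443, 0.0654]
tcp_rot: [3.139, -0.0, 1.125]
ft_force: [-0.5, 0.1, -0.1]
opening: 0.034
27.1 [ 0.5821 -0.3443  0.0654] [ 3.1385 -0.      1.1251] [-0.5385  0.0523 -0.0785] 0.0340448274120026
```

View pics/w18.png

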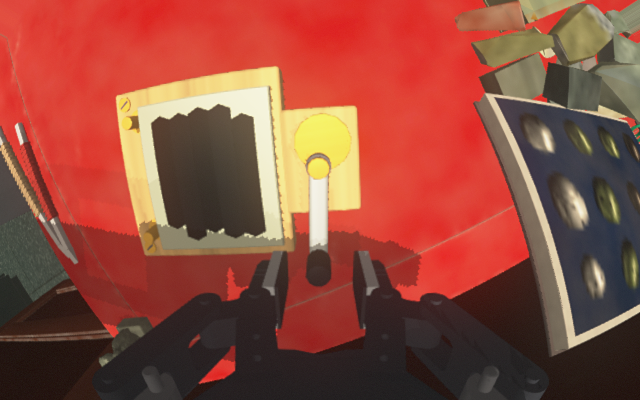

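```bash
python3 -m crank '[0,0,0.005,0,0,0,0,0,0,0,0,0,0,0,0,0,0,0]' 0.019 30; python3 -m crank '[0.0001,0.0026,0,0,0,-3,0.0002,0.0044,0,0,0,-5,0.0002,0.0044,0,0,0,-5,0.0002,0.0044,0,0,0,-5,0.0002,0.0044,0,0,0,-5,0.0002,0.0044,0,0,0,-5,0.0002,0.0044,0,0,0,-5,0.0002,0.0044,0,0,0,-5,0.0001,0.0026,0,0,0,-3,0,0,0,0,0,0]'; python3 look.py wrist w19
```

```text
clock: 27.4
tool_pos: [0.5812, -0.3436, 0.0588]
tcp_rot: [3.141, -0.001, 1.125]
ft_force: [0.1, 0.0, -0.2]
opening: 0.0187
clock: 28.23
tool_pos: [0.6163, -0.3467, 0.0588]
tcp_rot: [-3.142, 0.0, 1.842]
ft_force: [-0.6, -1.4, -0.3]
opening: 0.0189
28.2333 [ 0.6163 -0.3467  0.0588] [-3.1416  0.      1.842 ] [-0.641 -1.406 -0.273] 0.018932376576191408
```

View pics/w19.png

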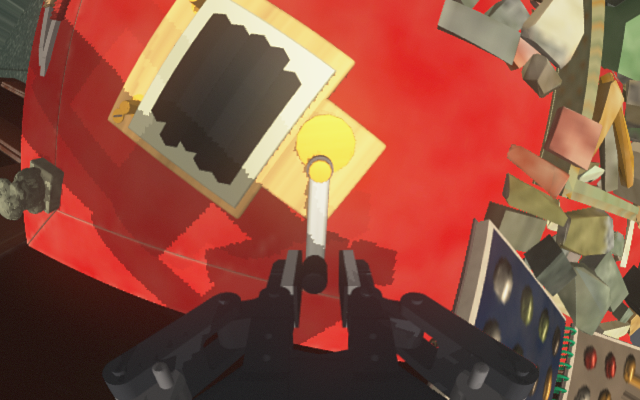

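```bash
python3 -m crank '[0.0001,0.0026,0,0,0,-3,0.0001,0.0026,0,0,0,-3,0,0,0,0,0,0]'; python3 -m crank '[0,0.0017,0,0,0,-2,0,0,0,0,0,0]'; python3 -m crank '[0,0.0017,0,0,0,-2,0,0,0,0,0,0]';python3 -m crank '[0,0.0013,0,0,0,-1.5,0,0,0,0,0,0]'
```

```text
clock: 28.53
tool_pos: [0.6211, -0.3451, 0.0588]
tcp_rot: [3.141, 0.0, 1.945]
ft_force: [-0.7, -1.0, 0.2]
opening: 0.0189
clock: 28.7
tool_pos: [0.6226, -0.3444, 0.0588]
tcp_rot: [3.141, 0.0, 1.979]
ft_force: [-1.6, -1.0, 1.1]
opening: 0.0189
clock: 28.87
tool_pos: [0.6242, -0.3438, 0.0588]
tcp_rot: [3.141, 0.0, 2.014]
ft_force: [-2.4, -0.7, 0.0]
opening: 0.0189
clock: 29.03
tool_pos: [0.6255, -0.3431, 0.0588]
tcp_rot: [3.141, 0.0, 2.041]
ft_force: [-2.5, -1.4, 0.6]
opening: 0.019
```

```bash
python3 -m crank '[0,0.0013,0,0,0,-1.5,0,0,0,0,0,0]'; python3 -m crank '[0,0.0009,0,0,0,-1,0,0,0,0,0,0]'; python3 -m crank '[0,0.0009,0,0,0,-1,0,0,0,0,0,0]';python3 -m crank '[0,0.0009,0,0,0,-1,0,0,0,0,0,0]'
```

```text
clock: 29.2
tool_pos: [0.6269, -0.3424, 0.0588]
tcp_rot: [3.141, 0.0, 2.069]
ft_force: [-1.5, -0.6, -0.1]
opening: 0.0189
clock: 29.37
tool_pos: [0.6277, -0.342, 0.0588]
tcp_rot: [3.141, 0.0, 2.086]
ft_force: [-1.8, -1.0, 0.4]
opening: 0.0189
clock: 29.53
tool_pos: [0.6285, -0.3415, 0.0588]
tcp_rot: [3.141, 0.0, 2.104]
ft_force: [-0.9, -1.1, -0.1]
opening: 0.0191
clock: 29.7
tool_pos: [0.6292, -0.3411, 0.0588]
tcp_rot: [3.141, 0.0, 2.121]
ft_force: [-2.1, -0.6, -0.5]
opening: 0.0188
```

```bash
for i in 1; do python3 -m crank '[0,0.0009,0,0,0,-1,0,0,0,0,0,0]'; python3 -m crank '[0,0.0009,0,0,0,-1,0,0,0,0,0,0]'; done; python3 look.py wrist w20
```

```text
clock: 29.87
tool_pos: [0.63, -0.3406, 0.0588]
tcp_rot: [3.141, 0.0, 2.139]
ft_force: [-1.9, -0.8, 0.5]
opening: 0.0185
clock: 30.03
tool_pos: [0.6308, -0.3401, 0.0588]
tcp_rot: [3.141, 0.0, 2.156]
ft_force: [-2.8, 0.3, -0.0]
opening: 0.0189
30.0333 [ 0.6308 -0.3401  0.0588] [3.1408 0.0003 2.1561] [-2.7817  0.2535 -0.0141] 0.01892582501975658
```

View pics/w20.png

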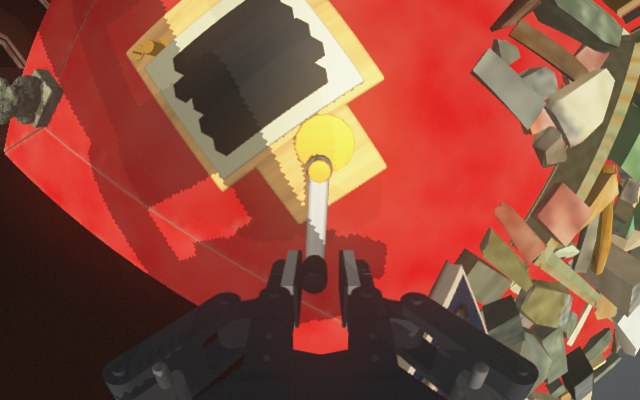

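```bash
python3 -m crank '[0,0.0009,0,0,0,-1,0,0,0,0,0,0]'; python3 -m crank '[0,0.0009,0,0,0,-1,0,0,0,0,0,0]';  python3 -m crank '[0,0.0009,0,0,0,-1,0,0,0,0,0,0]'
```

```text
clock: 30.25
tool_pos: [0.6314, -0.3397, 0.0588]
tcp_rot: [3.141, 0.0, 2.174]
ft_force: [-2.3, -1.1, -0.5]
opening: 0.0189
clock: 30.42
tool_pos: [0.632, -0.3392, 0.0588]
tcp_rot: [3.141, 0.0, 2.191]
ft_force: [-3.2, -1.2, 0.2]
opening: 0.0192
clock: 30.58
tool_pos: [0.6326, -0.3388, 0.0588]
tcp_rot: [3.142, -0.0, 2.208]
ft_force: [-4.9, -1.6, 0.1]
opening: 0.0188
```

Force is rising; carry on in small steps toward about 9–10 N.

```bash
python3 -m crank '[0,0.0009,0,0,0,-0.5,0,0,0,0,0,0]'; python3 -m crank '[0,0.0009,0,0,0,-0.5,0,0,0,0,0,0]'
```

```text
clock: 30.75
tool_pos: [0.6332, -0.3384, 0.0587]
tcp_rot: [-3.141, -0.0, 2.217]
ft_force: [-5.3, -1.7, 1.1]
opening: 0.0192
clock: 30.92
tool_pos: [0.6337, -0.3381, 0.0587]
tcp_rot: [-3.141, -0.0, 2.225]
ft_force: [-5.4, -2.0, 1.6]
opening: 0.0191
```

```bash
python3 -m crank '[0,0.0009,0,0,0,-0.5,0,0,0,0,0,0]'; python3 -m crank '[0,0.0009,0,0,0,-0.5,0,0,0,0,0,0]';python3 -m crank '[0,0.0009,0,0,0,-0.5,0,0,0,0,0,0]'
```

```text
clock: 31.08
tool_pos: [0.6341, -0.3377, 0.0587]
tcp_rot: [-3.14, -0.0, 2.234]
ft_force: [-7.2, -2.3, 0.7]
opening: 0.0191
clock: 31.25
tool_pos: [0.6346, -0.3374, 0.0587]
tcp_rot: [-3.139, -0.0, 2.243]
ft_force: [-8.0, -2.5, 1.5]
opening: 0.0192
clock: 31.42
tool_pos: [0.635, -0.3371, 0.0587]
tcp_rot: [-3.139, -0.001, 2.251]
ft_force: [-8.0, -4.7, 1.4]
opening: 0.0192
```

```bash
python3 -m crank '[0,0.0009,0,0,0,-0.5,0,0,0,0,0,0]'; python3 -m crank '[0,0.0007,0,0,0,-0.5,0,0,0,0,0,0]'; python3 look.py wrist w21;python3 -c "
import cv2;a=cv2.imread('pics/w21.png')[0:290,120:400];cv2.imwrite('pics/w21z.png',cv2.resize(a,None,fx=2,fy=2,interpolation=cv2.INTER_CUBIC))"
```

```text
clock: 31.58
tool_pos: [0.6354, -0.3367, 0.0587]
tcp_rot: [-3.138, -0.001, 2.26]
ft_force: [-9.6, -5.0, 1.6]
opening: 0.0192
clock: 31.75
tool_pos: [0.6357, -0.3365, 0.0587]
tcp_rot: [-3.137, -0.001, 2.269]
ft_force: [-11.0, -4.6, 1.8]
opening: 0.0193
31.75 [ 0.6357 -0.3365  0.0587] [-3.1373 -0.001   2.2688] [-10.9567  -4.61     1.7601] 0.01931444391601109
```

View pics/w21z.png

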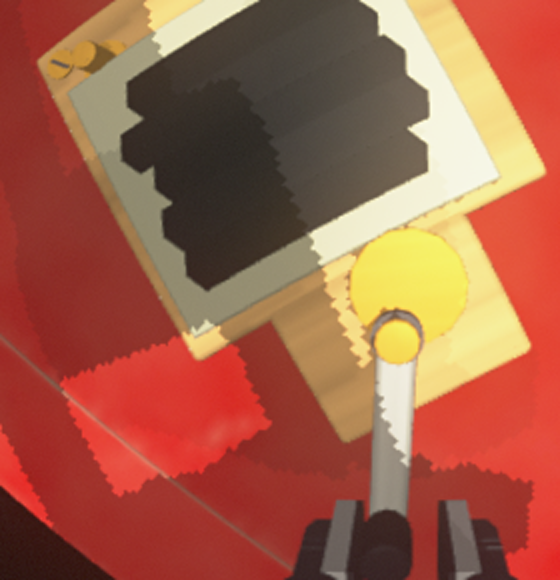

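```bash
python3 -m crank '[0,-0.003,0,0,0,0,0,0,0,0,0,0,0,0,0,0,0,0]' 0.034; python3 -m crank '[0,0,-0.01,0,0,0,0,0,-0.02,0,0,0,0,0,-0.03,0,0,0,0,0,-0.03,0,0,0,0,0,0,0,0,0,0,0,0,0,0,0]'; python3 look.py wrist w22;python3 look.py top t22;python3 -c "
import cv2;a=cv2.imread('pics/w22.png')[0:290,120:400];cv2.imwrite('pics/w22z.png',cv2.resize(a,None,fx=2,fy=2,interpolation=cv2.INTER_CUBIC))"
```

```text
clock: 32.05
tool_pos: [0.6364, -0.3367, 0.0594]
tcp_rot: [3.139, 0.002, 2.269]
ft_force: [0.0, 0.3, -0.6]
opening: 0.0342
clock: 32.55
tool_pos: [0.6377, -0.3377, 0.1538]
tcp_rot: [3.138, 0.008, 2.269]
ft_force: [0.1, 0.6, -0.3]
opening: 0.0341
32.55 [ 0.6377 -0.3377  0.1538] [3.1381 0.008  2.2691] [ 0.0873  0.5545 -0.3446] 0.03414167401260115
32.6 [ 0.6364 -0.3369  0.151 ] [3.1395 0.0035 2.2691] [-0.9125 -0.2403 -0.9895] 0.03379627914307014
```

View pics/w22z.png

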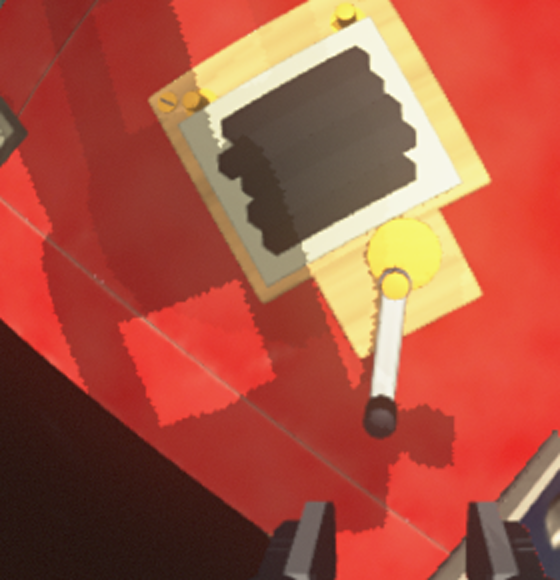

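View pics/t22.png

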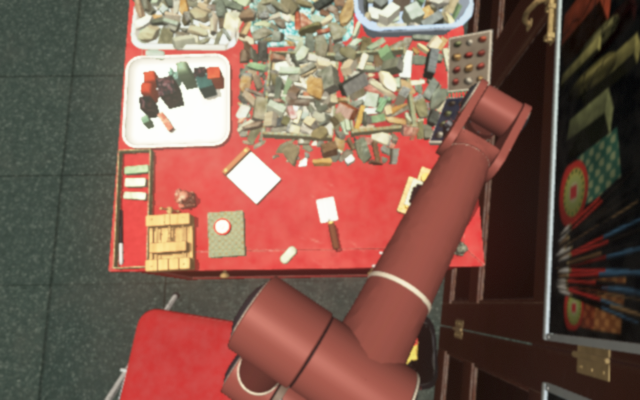

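Run:
```python
from h import *
import pickle
np.set_printoptions(precision=4,suppress=True)
p,im,o=pickle.load(open('pics/w22.pkl','rb'))
f=lambda x,y:(120+x/2,y/2)
q={}
for n,x,y,z in [('knob',380,418,.055),('axis',396,284,.042),('pnl',370,20,.024),('pfl',461,183,.024),('pfr',267,287,.024),('pnr',181,120,.024),('bfl',491,181,.016),('bfr',264,302,.016),('bnr',149,100,.016)]:
    q[n]=pt(p,'wrist',*f(x,y),z)[:2]
b=-.382;ux=np.array([np.cos(b),np.sin(b)]);uy=np.array([-ux[1],ux[0]])
home=(q['bfl']+q['bfr'])/2-.045*ux; print(home, 'bed w',np.linalg.norm(q['bfl']-q['bfr']))
an=lambda a,b:np.arctan2(*(q[b]-q[a])[::-1])
print('plq',an('pnl','pfl'),an('pnr','pfr'),an('pnr','pnl')-np.pi/2,an('pfr','pfl')-np.pi/2,'bed',an('bfr','bfl')-np.pi/2,an('bnr','bfr'))
for hh in (home,np.array([.5440,-.2756])):
    c=sum(q[k] for k in['pnl','pfl','pfr','pnr'])/4-hh; print('plaque in home',c@ux,c@uy)
v=q['knob']-q['axis'];print('lever',np.linalg.norm(v),np.arctan2(v[1],v[0])-b+np.radians(100))
```

```text
[ 0.5433 -0.2745] bed w 0.1075907170198758
plq -0.3868909557081423 -0.4179915642057571 -0.41984477165804246 -0.3862230164698188 bed -0.38438570710138986 -0.375052379822782
plaque in home 0.0008706257817085222 -0.002207174384714458
plaque in home -0.00023977926849452622 -0.0014234773721679087
lever 0.04879659629465191 1.131246254869604
```

```bash
python3 -m crank '[-0.01,0,-0.025,0,0,0,-0.01,0,-0.025,0,0,0,-0.01,0,-0.025,0,0,0,0,0,0,0,0,0,0,0,0,0,0,0,0,0,0,0,0,0]'; python3 look.py wrist w23;python3 -c "
import cv2;a=cv2.imread('pics/w23.png')[40:220,180:380];cv2.imwrite('pics/w23z.png',cv2.resize(a,None,fx=4,fy=3.333*1.2,interpolation=cv2.INTER_CUBIC)[:600])
import cv2;a=cv2.imread('pics/w23.png')[40:190,180:380];cv2.imwrite('pics/w23z.png',cv2.resize(a,None,fx=4,fy=4,interpolation=cv2.INTER_CUBIC))"
```

```text
clock: 33.15
tool_pos: [0.6539, -0.3592, 0.2215]
tcp_rot: [3.142, -0.003, 2.269]
ft_force: [-0.6, 0.7, -0.3]
opening: 0.0342
33.15 [ 0.6539 -0.3592  0.2215] [ 3.1416 -0.0029  2.2686] [-0.6306  0.6569 -0.3376] 0.03416899178877518
```

View pics/w23z.png

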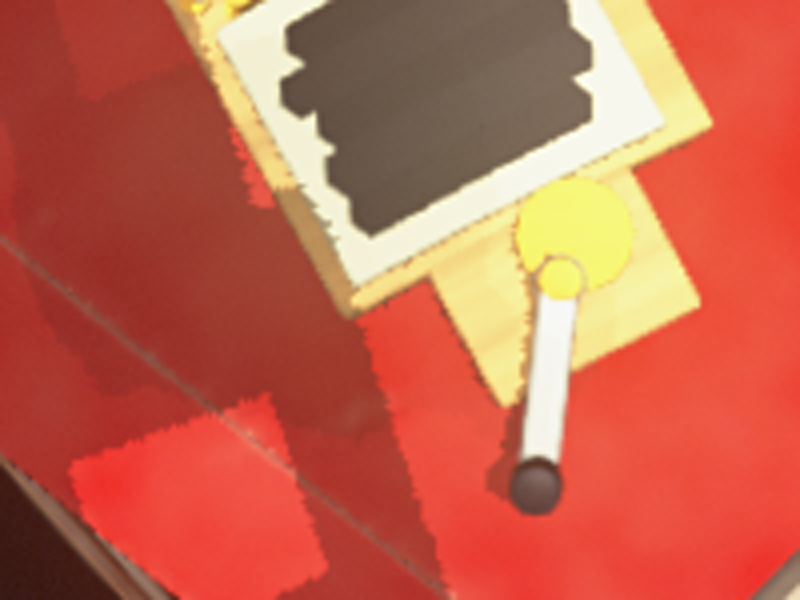

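View pics/w23.png

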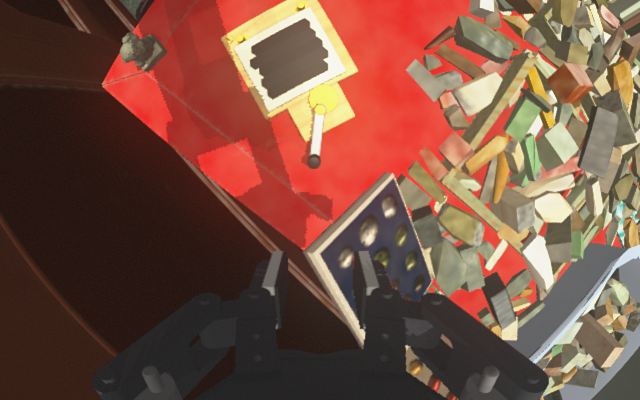

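```bash
python3 -m crank '[0.025,0,0,0,0,0,0.025,0,0,0,0,0,0.025,0,0,0,0,0,0.015,0,0,0,0,0,0,0,0,0,0,0,0,0,0,0,0,0,0,0,0,0,0,0]'; python3 look.py wrist w24;python3 -c "
import cv2;a=cv2.imread('pics/w24.png')[90:240,200:400];cv2.imwrite('pics/w24z.png',cv2.resize(a,None,fx=4,fy=4,interpolation=cv2.INTER_CUBIC))"
```

```text
clock: 33.78
tool_pos: [0.5966, -0.291, 0.2227]
tcp_rot: [3.141, -0.001, 2.269]
ft_force: [0.4, -0.6, 0.5]
opening: 0.034
33.7833 [ 0.5966 -0.291   0.2227] [ 3.1414 -0.0008  2.2685] [ 0.3818 -0.5733  0.462 ] 0.034041041652770485
```

View pics/w24.png

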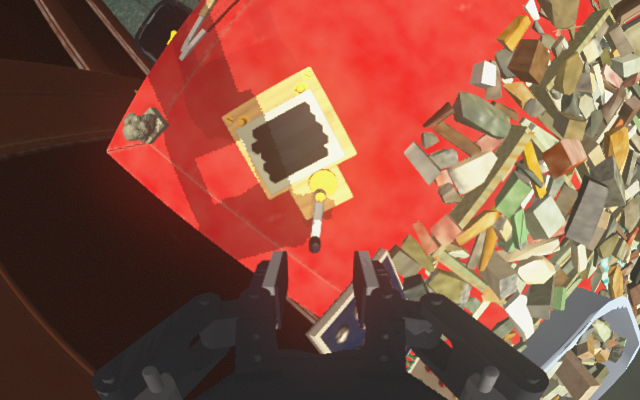

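View pics/w24z.png

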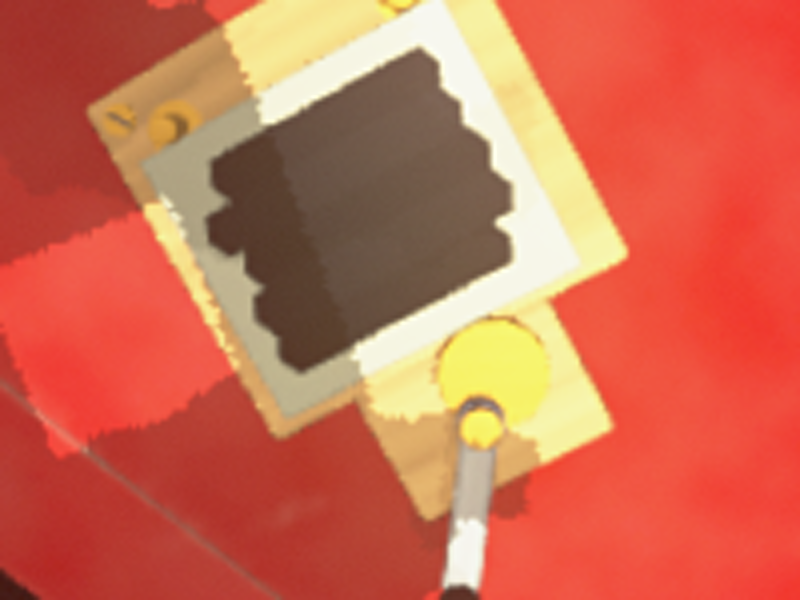

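Run:
```python
from h import *
import pickle
np.set_printoptions(precision=4,suppress=True)
p,im,o=pickle.load(open('pics/w24.pkl','rb'))
f=lambda x,y:(200+x/4,90+y/4)
q={}
for n,x,y,z in [('pnl',440,0,.024),('pfl',580,265,.024),('pfr',287,418,.024),('pnr',145,160,.024),('bfl',628,252,.016),('bfr',279,437,.016),('bnr',88,107,.016)]:
    q[n]=pt(p,'wrist',*f(x,y),z)[:2]
b=-.382;ux=np.array([np.cos(b),np.sin(b)]);uy=np.array([-ux[1],ux[0]])
home=(q['bfl']+q['bfr'])/2-.045*ux
d=lambda a,b:np.linalg.norm(q[a]-q[b])
an=lambda a,b:np.arctan2(*(q[b]-q[a])[::-1])
print('sizes',d('pnl','pnr'),d('pfl','pfr'),d('pnl','pfl'),d('bfl','bfr'),d('bnr','bfr'))
print('plq',an('pnl','pfl'),an('pnr','pfr'),an('pnr','pnl')-np.pi/2,an('pfr','pfl')-np.pi/2,'bed',an('bfr','bfl')-np.pi/2,an('bnr','bfr'))
c=sum(q[k] for k in['pnl','pfl','pfr','pnr'])/4-home; print('plaque in home',home,c@ux,c@uy)
```

```text
sizes 0.08702536174277081 0.08829426595435452 0.07750367727596881 0.10831521782725641 0.10544396695208377
plq -0.3891973382031111 -0.40537366547776177 -0.40396628468064355 -0.38674474793199076 bed -0.3783364362659507 -0.38292564470337426
plaque in home [ 0.5429 -0.2741] 0.0012967325299205511 -0.0024083536145091534
```

Run:
```python
from h import *
import pickle
for w,k,a,ff in [('w21',(386,545),(397,342),lambda x,y:(120+x/2,y/2)),('w22',(380,418),(396,284),lambda x,y:(120+x/2,y/2)),('w23',(535,490),(560,278),lambda x,y:(180+x/4,40+y/4)),('w24',(460,610),(481,428),lambda x,y:(200+x/4,90+y/4))]:
    p,im,o=pickle.load(open(f'pics/{w}.pkl','rb'))
    K=pt(p,'wrist',*ff(*k),.055)[:2];A=pt(p,'wrist',*ff(*a),.042)[:2];v=K-A
    print(w,K,A,np.linalg.norm(v),np.arctan2(v[1],v[0])+.382+np.radians(100))
a=pickle.load(open('pics/t22.pkl','rb'))[1].astype(int); b=cv2.imread('pics/top0.png')[:,:,::-1].astype(int)
for n,(x0,x1,y0,y1) in dict(pot=(205,246,208,260),pebble=(278,300,244,266),redlion=(172,200,186,212),lifter=(312,345,192,255),grey=(450,468,238,258)).items():
    print(n,np.abs(a-b)[y0:y1,x0:x1].mean())
```

```text
w21 [ 0.62824761 -0.33366022] [ 0.60155988 -0.29796689] 0.044567350307498824 1.198557334437632
w22 [ 0.62813554 -0.33852487] [ 0.60160999 -0.29756753] 0.04879659629465191 1.131246254869604
w23 [ 0.62933708 -0.34035615] [ 0.60193095 -0.29854842] 0.049989827484427804 1.1367842314947245
w24 [ 0.62574143 -0.33498825] [ 0.60126487 -0.29744532] 0.044817107820513895 1.1342859399288034
pot 12.706378986866792
pebble 10.1267217630854
redlion 10.706501831501832
lifter 11.012506012506012
grey 17.182407407407407
```

Run:
```python
from station import env
o=env.get_obs(); print(o['clock'],o['ft_force'])
print(env.finish_job())
```

```text
33.8333 [0.52691433 0.21096558 0.36069227]
the job is handed in; nothing more can be done
None
```

I slid the lifter under the plaque against the fence and carried it level on the blade to the engraving bed. I set it down behind the pins, drew the blade out between them, and stood the lifter back on the table where it started. I then swung the cam lever with the open fingers and handed the job in at 33.8 s. No verdict was reported.

Last checks:
- **Plaque position:** it lies on the bed ink side up, about 0 to 1.3 mm from home along the bed and about 2 mm across it. Both are well within the limits.
- **Squareness:** the edge headings disagreed by 0.00 to 0.03 rad from square. The near edge lay in shadow and read worst, but all readings are inside 0.06 rad.
- **Cam:** the lever was measured at about 1.13 rad, steady over three pictures after release. I pushed the knob to about 11 to 12 N before letting go. The cam-on-plaque force could not be measured directly. One earlier picture, taken under load with the knob partly hidden, read 1.20 rad, so the lever may have eased back slightly.
- **Lifter and bystanders:** the final top picture shows the lifter standing on its blade. The pot, pebble and red lion look unmoved. The grey lion's patch changed more than the others, probably from the arm's shadow, and it stands at the corner in the last wrist picture. The gripper was clear of everything, with wrist force near zero.

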